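Swap the packs on the bench charger

TASK

Take each charged battery pack off the charger and lay it flat on the floor of the white tray, and slide every empty pack lying on the mat onto a charger bay of its own, rail face down and nose first, turning over those that lie on their label, until it is fully home and its latch has sprung up into it. When all of that is done, switch the charger on by tipping its toggle fully away from the front, and leave the phone, screwdriver, stamp and tweezers where they are.

Things in the scene. Friction and masses are not known exactly. Their poses are not given: they have to be found in the camera images.
- charger: grey three-bay charger 160 (x) x 285 (y) x 34 mm, fixed on the mat. Origin on its underside; +x is the direction in which packs slide on (front edge x = -85 mm, back edge +75), z up, y to the left. Flat deck 34 mm above the origin. In front of the guide rails 70 mm of each lane is bare deck, where a pack can be set down and then slid in along x
- bay0 (a point): left bay: on the deck surface, where the origin of a fully home pack is (18 mm beyond the charger's origin in x). Axes as the charger's; a home pack's x is the charger's x. Bays are 76 mm apart
- bay1 (a point): middle bay, as bay0. Each bay has two black guide rails from 18 mm before the point to 35 mm beyond it, standing 9 mm above the deck, 42.4 mm apart inside, flared outward over the 15 mm in front; their lips, 5 to 9 mm above the deck and 33 mm apart, run in the pack's side grooves
- bay2 (a point): right bay, as bay0. Behind each bay a stop block 24 mm high stands 35.7 mm beyond the point
- latch0 (a joint): spring latch of the left bay, a round steel nub standing 3 mm above the deck 16 mm beyond the bay point; 0 m when up (bay empty, or sprung into the pocket of a home pack), up to 0.0036 when a pack presses it down. A push of about 10 N along the rail takes a pack over it, and a like pull takes it off (more if it is pressed down)
- latch1 (a joint): latch of the middle bay, as latch0
- latch2 (a joint): latch of the right bay, as latch0
- switch (a joint): black toggle on the deck at the charger's right end: 0 rad leans towards the front (off), 0.7 towards the back (on, the charger's +x); it stays where it is left; about 1 N at its tip
- switch_tip (a point): upper end of the toggle, about 36 mm above the deck; its paddle, the upper 16 mm, is 16 mm wide and 7 mm thick
- tray: white plastic tray 190 (x) x 115 (y) x 22 mm, walls and floor 4 to 5 mm, open on top, fixed on the mat; origin at the centre of its underside
- done_a: black slide-on battery pack 70 x 40 x 26 mm, 170 g. Origin: centre of its rail face; +x to its nose (the end with brass contacts, goes in first), y across the 40 mm width, +z from rail face to the plain labelled face. Charged; on the left bay at the start, or absent. Pack section: foot 40 mm wide, z 0 to 4; neck 30 mm wide, z 4 to 10 (a groove along each side); body 40 mm wide, z 10 to 26
- done_b: black slide-on battery pack 70 x 40 x 26 mm, 170 g. Origin: centre of its rail face; +x to its nose (the end with brass contacts, goes in first), y across the 40 mm width, +z from rail face to the plain labelled face. Charged; on the right bay at the start, or absent. The latch pocket in the foot is 13 x 14 mm, 16 mm from the middle towards the nose
- flat_a: black slide-on battery pack 70 x 40 x 26 mm, 170 g. Origin: centre of its rail face; +x to its nose (the end with brass contacts, goes in first), y across the 40 mm width, +z from rail face to the plain labelled face. Empty (or absent); lies on the mat at the start, rail face up, nose roughly towards the robot
- flat_b: black slide-on battery pack 70 x 40 x 26 mm, 170 g. Origin: centre of its rail face; +x to its nose (the end with brass contacts, goes in first), y across the 40 mm width, +z from rail face to the plain labelled face. Empty (or absent); as flat_a, rail face up
- flat_c: black slide-on battery pack 70 x 40 x 26 mm, 170 g. Origin: centre of its rail face; +x to its nose (the end with brass contacts, goes in first), y across the 40 mm width, +z from rail face to the plain labelled face. Empty (or absent); lies on the mat rail face down, nose roughly away from the robot
- phone: bystander: black telephone 160 x 76 x 9 mm lying behind the charger
- driver: bystander: small screwdriver, 150 mm, lying near the robot
- stamp: bystander: black round ink stamp, 54 mm across and 75 mm high
- tweezers: bystander: steel tweezers, 130 mm, lying flat
- mat: teal silicone mat, 500 x 1060 x 3 mm, fixed; everything stands on its top, 3 mm above the table (world z = 0.003 m)
There are look-alikes about, which are no part of the job. Leave any purple look-alike of the done_b alone. What is shaped like the flat_a but orange is not meant.

How it is judged:
On the way, in this order (a step that is already met when the one before it is completed fails the run):
1. the charged packs lie in the tray and every empty pack is latched on a bay of its own (((x of flat_a in the frame of bay0 between -0.0025 and 0.0025 m and y of flat_a in the frame of bay0 between -0.003 and 0.003 m and z of flat_a in the frame of bay0 between -0.003 and 0.003 m and angle between flat_a's own z axis and vertical below 0.08 rad and angle between the x axis of flat_a and the x axis of bay0, either way round below 0.08 rad and value of joint latch0 below 0.0012 m) or (x of flat_a in the frame of bay1 between -0.0025 and 0.0025 m and y of flat_a in the frame of bay1 between -0.003 and 0.003 m and z of flat_a in the frame of bay1 between -0.003 and 0.003 m and angle between flat_a's own z axis and vertical below 0.08 rad and angle between the x axis of flat_a and the x axis of bay1, either way round below 0.08 rad and value of joint latch1 below 0.0012 m) or (x of flat_a in the frame of bay2 between -0.0025 and 0.0025 m and y of flat_a in the frame of bay2 between -0.003 and 0.003 m and z of flat_a in the frame of bay2 between -0.003 and 0.003 m and angle between flat_a's own z axis and vertical below 0.08 rad and angle between the x axis of flat_a and the x axis of bay2, either way round below 0.08 rad and value of joint latch2 below 0.0012 m)) and ((x of flat_b in the frame of bay0 between -0.0025 and 0.0025 m and y of flat_b in the frame of bay0 between -0.003 and 0.003 m and z of flat_b in the frame of bay0 between -0.003 and 0.003 m and angle between flat_b's own z axis and vertical below 0.08 rad and angle between the x axis of flat_b and the x axis of bay0, either way round below 0.08 rad and value of joint latch0 below 0.0012 m) or (x of flat_b in the frame of bay1 between -0.0025 and 0.0025 m and y of flat_b in the frame of bay1 between -0.003 and 0.003 m and z of flat_b in the frame of bay1 between -0.003 and 0.003 m and angle between flat_b's own z axis and vertical below 0.08 rad and angle between the x axis of flat_b and the x axis of bay1, either way round below 0.08 rad and value of joint latch1 below 0.0012 m) or (x of flat_b in the frame of bay2 between -0.0025 and 0.0025 m and y of flat_b in the frame of bay2 between -0.003 and 0.003 m and z of flat_b in the frame of bay2 between -0.003 and 0.003 m and angle between flat_b's own z axis and vertical below 0.08 rad and angle between the x axis of flat_b and the x axis of bay2, either way round below 0.08 rad and value of joint latch2 below 0.0012 m)) and ((x of flat_c in the frame of bay0 between -0.0025 and 0.0025 m and y of flat_c in the frame of bay0 between -0.003 and 0.003 m and z of flat_c in the frame of bay0 between -0.003 and 0.003 m and angle between flat_c's own z axis and vertical below 0.08 rad and angle between the x axis of flat_c and the x axis of bay0, either way round below 0.08 rad and value of joint latch0 below 0.0012 m) or (x of flat_c in the frame of bay1 between -0.0025 and 0.0025 m and y of flat_c in the frame of bay1 between -0.003 and 0.003 m and z of flat_c in the frame of bay1 between -0.003 and 0.003 m and angle between flat_c's own z axis and vertical below 0.08 rad and angle between the x axis of flat_c and the x axis of bay1, either way round below 0.08 rad and value of joint latch1 below 0.0012 m) or (x of flat_c in the frame of bay2 between -0.0025 and 0.0025 m and y of flat_c in the frame of bay2 between -0.003 and 0.003 m and z of flat_c in the frame of bay2 between -0.003 and 0.003 m and angle between flat_c's own z axis and vertical below 0.08 rad and angle between the x axis of flat_c and the x axis of bay2, either way round below 0.08 rad and value of joint latch2 below 0.0012 m)) and x of done_a in the frame of tray between -0.07 and 0.07 m and y of done_a in the frame of tray between -0.04 and 0.04 m and z of each of done_a, done_b in the frame of tray below 0.036 m and linear speed of each of done_a, done_b below 0.02 m/s and (angle between done_a's own z axis and vertical below 0.1 rad or angle between done_a's own z axis and vertical above 3.04 rad) and x of done_b in the frame of tray between -0.07 and 0.07 m and y of done_b in the frame of tray between -0.04 and 0.04 m and (angle between done_b's own z axis and vertical below 0.1 rad or angle between done_b's own z axis and vertical above 3.04 rad)), for 0.2 s.
2. then the charger is switched on (value of joint switch above 0.55 rad), for 0.2 s.
At the end, for the whole second after the job is handed in: Every empty pack is on a bay, rail face down, nose first, within 2.5 mm of home along the rail and 3 mm across and in height, within 0.08 rad of straight and level, with that bay's latch up (below 0.0012 m); every charged pack rests flat on the floor of the tray; the switch is beyond 0.55 rad (all of step 1 and value of joint switch above 0.55 rad); the robot touches nothing.
It fails at once if the phone is moved by more than 2.5 cm (distance of phone from where it was at the start of the episode above 0.025 m).
It fails at once if the driver is moved by more than 2.5 cm (distance of driver from where it was at the start of the episode above 0.025 m).
It fails at once if the stamp is moved by more than 2.5 cm (distance of stamp from where it was at the start of the episode above 0.025 m).
It fails at once if the tweezers is moved by more than 2.5 cm (distance of tweezers from where it was at the start of the episode above 0.025 m).
Of flat_a, flat_b, flat_c only 2 to 3 are there at a start; the rules pass over those that are not, and their reading is None.
Of done_a, done_b only 1 to 2 are there at a start; the rules pass over those that are not, and their reading is None.
At some moment in a run one of flat_a, flat_b, flat_c may be knocked a few centimetres aside while the robot is not near it.
Once in a run the grip may slacken for a moment while it holds something.
It also fails if it takes over 210 s, if anything falls off the work surface, if the arm or the gripper's body presses on something with over 40 N, if the wrist force passes 120 N, or if a joint passes its speed limit or range.

ROBOT

A 6-joint arm with a two-finger parallel gripper is mounted at the origin on the work surface. World frame = base frame: x ahead of the robot, y to its left, z up, the work surface at z = 0. Lengths are in m, angles in rad, forces in N, time in s.
With the tool pointing down it reaches from about 0.25 to 0.775 m from the base axis. Payload 4 kg.
Tool frame: the origin (TCP) lies on the centre line of the jaws, within the pads' length; the fingertips stand robot.tips_ahead ahead of it and the grasp point (between the pads) lies 8 mm behind it (robot.tips_ahead is the distance from the TCP to the fingertips, in m); z points along the fingers, y is the line along which they close (so a half turn about z gives the same grasp; the last joint's range is limited). The gripper opens to 94 mm and grips with 3 to 60 N. Pads are 16 mm wide; open, the fingers measure 119 mm over their backs; the gripper's body (75 mm by 177 mm) begins 78 mm behind the grasp point.
Start: joints at [1.064, 0.087, 1.371, -0, 1.684, -0.103], TCP at [0.216, 0.506, 0.217] pointing down, gripper open.
Joint ranges: [-3.1, 3.1], [-0.76, 2.03], [0.27, 2.55], [-1.08, 4.22], [0.17, 2.65], [-2.57, 2.57]. Speed limits (rad/s): [2.79, 2.79, 3.14, 3.14, 3.14, 3.14].

INTERFACE

Orientations are given as [roll, pitch, yaw] about the fixed x, y, z axes, in that order (R = Rz(yaw) Ry(pitch) Rx(roll)).
In Python, from bench import robot, snapshot, close_job, spotter gives the robot as it stands. The module is installed in compiled form; this text tells all that it offers.
- The arm moves only by the tool servo_tool, never from a script. Its argument "commands" is one flat list of numbers, 7 for each row, row after row: the shift along the tool's x, y, z in m, then the turn, a rotation vector about the tool's x, y, z in degrees, then the finger opening in m, from 0 to 0.094. In form: [x, y, z, ax, ay, az, grip, x, y, z, ax, ay, az, grip, ...]. A call has 1 to 10 rows; each row is the pose to reach, as a shift and turn from the pose commanded when the call began, along the tool's axes at that moment; what a row does not reach only later rows make up. A row lasts 1/8 s, in which the tool goes at most 62.5 mm and 10.7 degrees, less where a joint would pass 70% of its speed; a pose out of reach is approached as far as the arm can. A call with a gripper value outside its range is refused whole. The fingers move at their own pace and stop on an object; the grip force is fixed at half the most. Time passes only in rows, so rows that repeat a pose let the fingers close. It gives the time, the measured TCP pose, the force, the opening and the grip force at its end, in the units of the state.
- robot.get_obs(): the state, without advancing time (a new reading comes with each control period).
- snapshot(name): name is "scene" or "side" or "wrist"; returns a dict with "img" (420x560x3 uint8, blue, green, red), "camera_matrix" (3x3 intrinsics, pixels), "extrinsics" (4x4, takes a point from camera to world coordinates); the wrist camera has in their place "hand_eye" (4x4, takes a point from camera to tool coordinates, whose origin is the TCP and whose axes are the flange's). Camera axes: x right, y down, z forward; pixel columns grow to the right and rows downward; lengths in m; the calibration is good to about 2 mm. A picture is of the moment at which its call begins: read the wrist's pose just before it. There is no depth.
- close_job(): hands the job in; it is judged then, once.
Trained networks look in a picture, given as the dict that the camera call returned (one of the last four; its "shot" number tells which), for a name from the list of things; names that differ only in an ending like _2 or _b are one class to them, and where a whole thing is asked for, a point or a joint stands for the part that bears it (a point fixed in the world has none). Each returns a list of dicts, best first, with "conf" (0 to 1); they miss things now and then, are a little off and sometimes report something else, mostly with a low value. They report only what shows in the picture. A call takes as long as a camera call. They do not tell look-alikes from the thing itself.
- spotter.trace(name, picture): "region" (420x560 bool, what is visible of it) and "box" ([left, top, width, height] in pixels, round what is visible of it).
The state is a dict: "time": time; "joint_positions": joint angles; "qvel": joint speeds; "joint_torque": joint torques, N m; "tool_pos": TCP position; "ee_rot": TCP orientation; "wrist_force": force on the tool from outside, world axes, zero at the start; "wrist_torque": the same for the moment, N m; "width": finger opening in m; "finger_force": force on a finger pad.
Only numpy, scipy, OpenCV 4.12 (cv2) and the standard library are available. Lean on these libraries where they do the work, as an engineer would, in place of code of your own. Each camera call takes 0.05 s, during which the arm holds its last target. There are 200 camera calls.

## Working session

There is one attempt and no reset: what is moved stays moved. The work goes in short steps, Python scripts to look and compute and a tool call to move; the robot and the scene stay as the last step left them, time stands still between calls to the robot, and variables do not carry over. Pictures are saved under pics/ and viewed, at most 14 in all, crops included, and the job is handed in when it is done.

Besides the shell and the picture viewer there is one more tool, called after "Call:" as name(argument=value, ...), one argument or row to a line, values as JSON. servo_tool: Moves the arm, as the interface text tells. Its arguments: {"type":"object","properties":{"commands":{"type":"array","items":{"type":"number"}}},"required":["commands"]}

```bash
mkdir -p pics; ls
cat > h.py <<'E'
import numpy as np, cv2
from bench import robot, snapshot, close_job, spotter
from scipy.spatial.transform import Rotation as R
def tool():
    o=robot.get_obs(); T=np.eye(4); T[:3,:3]=R.from_euler('xyz',o['ee_rot']).as_matrix(); T[:3,3]=o['tool_pos']; return o,T
def shot(name):
    o,T=tool(); s=snapshot(name)
    s['E']=T@s['hand_eye'] if name=='wrist' else s['extrinsics']
    return s
def pix2plane(s,uv,z):
    uv=np.atleast_2d(np.asarray(uv,float)); K=s['camera_matrix'];E=s['E']
    d=np.c_[uv,np.ones(len(uv))]@np.linalg.inv(K).T@E[:3,:3].T
    c=E[:3,3]; return c+d*((z-c[2])/d[:,2])[:,None]
def proj(s,P):
    P=np.atleast_2d(P);E=np.linalg.inv(s['E']);p=(P@E[:3,:3].T+E[:3,3])@s['camera_matrix'].T
    return p[:,:2]/p[:,2:]
E
python3 - <<'E'
from h import *
o,T=tool(); print({k:np.round(v,3) for k,v in o.items()}, robot.tips_ahead)
for n in ['scene','side','wrist']:
    s=shot(n); cv2.imwrite(f'pics/{n}0.png',s['img']); print(n,s['camera_matrix'].round(1).tolist(),s['E'].round(3).tolist())
    if n=='wrist': print(s['hand_eye'].round(3))
    for t in ['charger','tray','done_a','flat_a','flat_c','switch','phone','driver','stamp','tweezers']:
        for d in spotter.trace(t,s): print(n,t,round(d['conf'],2),d['box'])
E
```

```text
pics
{'time': np.float64(0.0), 'joint_positions': array([ 1.064,  0.088,  1.372,  0.   ,  1.684, -0.103]), 'qvel': array([ 0.   , -0.   , -0.   ,  0.002, -0.002, -0.003]), 'joint_torque': array([ 0.0000e+00, -3.4019e+01, -3.0242e+01,  7.2000e-02,  3.3000e-02,
       -0.0000e+00]), 'tool_pos': array([0.216, 0.505, 0.215]), 'ee_rot': array([-3.139, -0.   ,  2.738]), 'wrist_force': array([ 0.136, -1.074, -0.261]), 'wrist_torque': array([-0.044, -0.001, -0.02 ]), 'finger_force': np.float64(0.0), 'width': np.float64(0.094)} 0.011
scene [[435.2, 0.0, 289.1], [0.0, 435.2, 213.8], [0.0, 0.0, 1.0]] [[-0.867, 0.359, -0.345, 0.895], [0.497, 0.604, -0.623, 0.591], [-0.015, -0.712, -0.702, 0.756], [0.0, 0.0, 0.0, 1.0]]
scene charger 0.62 [259.5, 217.1, 118.9, 127.6]
scene tray 0.95 [358.6, 316.4, 128.2, 94.8]
scene tray 0.59 [268.9, 351.0, 36.4, 50.2]
scene done_a 0.82 [253.6, 194.7, 22.3, 30.1]
scene done_a 0.59 [303.0, 289.9, 39.1, 31.0]
scene done_a 0.56 [277.2, 233.3, 35.0, 25.2]
scene flat_a 0.72 [205.5, 169.5, 31.8, 33.1]
scene flat_a 0.68 [248.0, 137.7, 27.4, 15.3]
scene flat_a 0.68 [201.8
[... 1271 characters left out ...]

side flat_c 0.82 [255.9, 293.2, 42.5, 33.9]
side flat_c 0.78 [292.0, 354.6, 44.2, 32.3]
side flat_c 0.71 [342.8, 281.4, 40.5, 37.5]
side flat_c 0.58 [377.8, 359.3, 28.8, 47.2]
side phone 0.75 [304.8, 192.0, 54.3, 29.8]
side driver 0.75 [187.4, 246.2, 51.1, 10.0]
side stamp 0.93 [286.4, 153.7, 16.2, 31.7]
side tweezers 0.62 [358.5, 252.8, 41.3, 14.3]
wrist [[352.4, 0.0, 273.8], [0.0, 352.4, 210.9], [0.0, 0.0, 1.0]] [[0.393, 0.89, 0.232, 0.149], [0.919, -0.38, -0.099, 0.534], [-0.0, 0.252, -0.968, 0.385], [0.0, 0.0, 0.0, 1.0]]
[[-0.    -0.968 -0.252  0.073]
 [ 1.    -0.    -0.    -0.   ]
 [ 0.    -0.252  0.968 -0.168]
 [ 0.     0.     0.     1.   ]]
wrist tray 0.84 [209.4, 367.6, 104.2, 49.8]
```

Run:
```python
import cv2
a=cv2.imread('pics/scene0.png');b=cv2.imread('pics/side0.png')
cv2.imwrite('pics/a.png',cv2.resize(a[100:415,150:500],(800,600)[0:2] and (667,600),interpolation=cv2.INTER_CUBIC))
cv2.imwrite('pics/b.png',cv2.resize(b[145:415,170:430],(578,600),interpolation=cv2.INTER_CUBIC))
```

```text
(no output)
```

View pics/a.png

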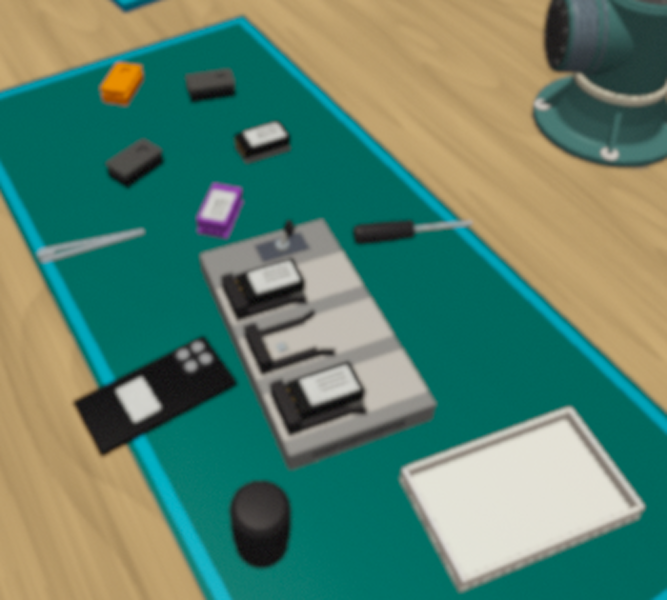

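View pics/b.png

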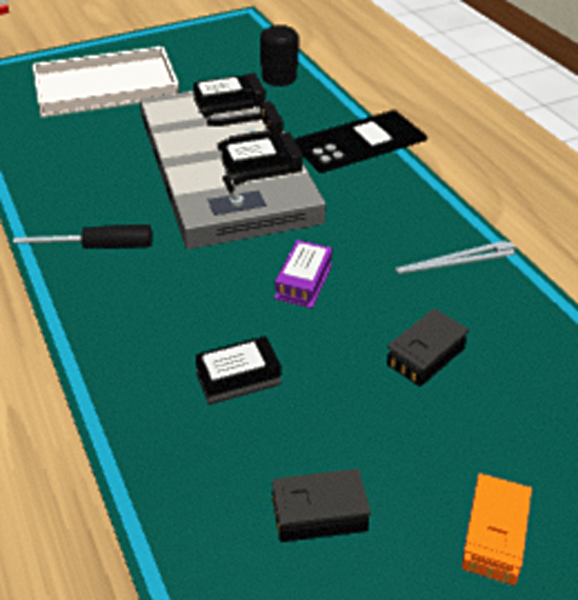

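Scene shows packs: black rail-up at (220,185) and (261,145) = flat_a/flat_b; labelled black at (288,172) = flat_c; orange (214,142) and purple (265,210) are look-alikes to leave; charged packs on left bay (323,305) and right bay (294,245), middle bay empty. Now fit poses from both views.

```bash
cat >> h.py <<'E'
from scipy.optimize import minimize
def box(x,y,z,yaw,L=.07,W=.04,H=.026):
    c=np.array([[i*L/2,j*W/2,k*H] for i in(-1,1) for j in(-1,1) for k in(0,1)])
    return c@R.from_euler('z',yaw).as_matrix().T+[x,y,z]
def hull(s,P,k=4):
    m=np.zeros((420*k,560*k),np.uint8); h=cv2.convexHull((proj(s,P)*k+ (k-1)/2).astype(np.float32)).round().astype(np.int32)
    cv2.fillConvexPoly(m,h,1); return m
def fit(obs,p0,dims=(.07,.04,.026),zfix=None):
    "obs: list of (shot, region); p0 x,y,yaw(,z)"
    big=[(s,cv2.resize(r.astype(np.uint8),None,fx=4,fy=4,interpolation=cv2.INTER_LINEAR)) for s,r in obs]
    def f(p):
        z=zfix if zfix is not None else p[3]
        return sum(1-(lambda a:(a&b).sum()/max(1,(a|b).sum()))(hull(s,box(p[0],p[1],z,p[2],*dims))) for s,b in big)
    n=3 if zfix is not None else 4
    d=np.array([.012,.012,.3,.012])[:n]; best=None
    for dy in (0,.8,-.8):
        q=np.array(p0[:n],float); q[2]+=dy
        r=minimize(f,q,method='Nelder-Mead',options=dict(initial_simplex=np.vstack([q]+[q+np.eye(n)[i]*d[i] for i in range(n)]),xatol=2e-4,fatol=1e-4,maxiter=200))
        if best is None or r.fun<best.fun: best=r
    return best.x,best.fun
E
python3 - <<'E'
from h import *
sc=shot('scene');si=shot('side')
ids={'flat1':('flat_a',(220,185)),'flat2':('flat_a',(261,145)),'flatc':('flat_a',(288,172)),'done_a':('done_a',(323,305)),'done_b':('done_a',(294,245)),'tray':('tray',(422,363)),'phone':('phone',(230,309)),'stamp':('stamp',(287,375)),'driver':('driver',(366,223)),'tweezers':('tweezers',(197,228)),'purple':('done_a',(264,209)),'orange':('flat_a',(214,141))}
reg={}
for n in set(v[0] for v in ids.values()):
    reg[n]=(spotter.trace(n,sc),spotter.trace(n,si))
cen=lambda d:np.array(d['box'][:2])+np.array(d['box'][2:])/2
for k,(n,uv) in ids.items():
    a=min(reg[n][0],key=lambda d:np.linalg.norm(cen(d)-uv),default=None)
    z=.05 if 'done' in k else .015
    P=pix2plane(sc,uv,z)[0]; u2=proj(si,P)[0]
    b=min(reg[n][1],key=lambda d:np.linalg.norm(cen(d)-u2),default=None)
    print(k,P.round(3),'A',np.linalg.norm(cen(a)-uv).round(1),'B',np.linalg.norm(cen(b)-u2).round(1),end=' ')
    if k in('phone','stamp','driver','tweezers'): print();continue
    obs=[(sc,a['region']),(si,b['region'])]
    dims=(.19,.115,.022) if k=='tray' else (.07,.04,.026)
    zt=.003 if 'done' not in k else .037
    x,f=fit(obs,[P[0],P[1],0,zt],dims); x2,f2=fit(obs,[P[0],P[1],x[2]],dims,zfix=zt)
    print(x.round(3),round(f,2),'zfix',x2.round(3),round(f2,2))
E
```

```text
flat1 [ 0.634 -0.251  0.015] A 2.5 B 3.5 [ 0.634 -0.249  0.355  0.002] 0.19 zfix [ 0.634 -0.249  0.325] 0.19
flat2 [ 0.461 -0.354  0.015] A 1.6 B 2.2 [ 0.462 -0.356 -0.313  0.004] 0.14 zfix [ 0.463 -0.356 -0.328] 0.15
flatc [ 0.455 -0.207  0.015] A 1.6 B 3.6 [ 0.461 -0.199 -0.076  0.003] 0.18 zfix [ 0.461 -0.2   -0.103] 0.18
done_a [0.616 0.212 0.05 ] A 1.5 B 1.4 [ 0.621  0.211 -0.279  0.04 ] 0.41 zfix [ 0.621  0.21  -0.183] 0.42
done_b [0.588 0.053 0.05 ] A 3.4 B 3.8 [ 0.597  0.059 -0.243  0.041] 0.42 zfix [ 0.598  0.062 -0.188] 0.43
tray [0.516 0.385 0.015] A 2.9 B 4.8 [ 0.51   0.377 -0.16   0.003] 0.08 zfix [ 0.51   0.377 -0.159] 0.08
phone [0.767 0.107 0.015] A 1.9 B 6.2 
stamp [0.736 0.282 0.015] A 1.0 B 8.2 
driver [0.391 0.053 0.015] A 8.5 B 6.6 
tweezers [ 0.742 -0.136  0.015] A 2.5 B 3.8 
purple [ 0.576 -0.112  0.015] A 1.9 B 1.5 [ 0.576 -0.107  0.83   0.003] 0.17 zfix [ 0.577 -0.107  0.829] 0.17
orange [ 0.57  -0.443  0.015] A 1.7 B 6.9 [ 0.576 -0.43   0.804  0.003] 0.12 zfix [ 0.576 -0.43   0.807] 0.12
```

Call:
servo_tool(
  commands=[-0.478,-0.193,-0.035,0,0,-14.2,0.094,-0.478,-0.193,-0.035,0,0,-14.2,0.094,-0.478,-0.193,-0.035,0,0,-14.2,0.094,-0.478,-0.193,-0.035,0,0,-14.2,0.094,-0.478,-0.193,-0.035,0,0,-14.2,0.094,-0.478,-0.193,-0.035,0,0,-14.2,0.094,-0.478,-0.193,-0.035,0,0,-14.2,0.094,-0.478,-0.193,-0.035,0,0,-14.2,0.094,-0.478,-0.193,-0.035,0,0,-14.2,0.094,-0.478,-0.193,-0.035,0,0,-14.2,0.094],
)

```text
time: 3.7
tool_pos: [0.5802, 0.1398, 0.2509]
ee_rot: [3.141, -0.001, 2.984]
wrist_force: [-0.8, -0.2, 0.3]
width: 0.0943
finger_force: 0.0
```

Call:
servo_tool(
  commands=[0,0,0,0,0,0,0.094,0,0,0,0,0,0,0.094],
)

```text
time: 3.95
tool_pos: [0.5788, 0.1421, 0.2519]
ee_rot: [3.141, 0.0, 2.988]
wrist_force: [0.0, -0.3, 0.9]
width: 0.0941
finger_force: 0.0
```

```bash
cat >> h.py <<'E'
def rel(x,y,z,yaw,tilt=0):
    "target TCP pose: tool x at heading yaw, then tilt deg about tool y; returns 6 numbers from measured"
    o,T=tool(); Rt=(R.from_euler('xyz',[np.pi,0,yaw])*R.from_euler('y',tilt,degrees=True)).as_matrix()
    d=T[:3,:3].T@(np.array([x,y,z])-T[:3,3]); w=R.from_matrix(T[:3,:3].T@Rt).as_rotvec(degrees=True)
    return d.round(4).tolist()+w.round(2).tolist()
E
python3 - <<'E'
from h import *
o,T=tool(); print(o['time'],o['tool_pos'],o['ee_rot'],o['joint_positions'].round(3),o['qvel'].round(3))
s=shot('wrist'); cv2.imwrite('pics/w1.png',s['img'])
for t in ['done_a','charger','switch','phone']:
    for d in spotter.trace(t,s): print(t,round(d['conf'],2),d['box'])
im=s['img'].copy()
b1=np.array([.6095,.136,.037]);Y=-.152;Rz=R.from_euler('z',Y).as_matrix()
for p in [(-.103,.1425,0),(-.103,-.1425,0),(.057,.1425,0),(.057,-.1425,0),(-.07,0,0),(0,0,0),(.035,.096,.026),(.035,.056,.026),(-.035,.096,.026),(-.035,.056,.026),(.035,-.096,.026),(.035,-.056,.026),(-.035,-.096,.026),(-.035,-.056,.026)]:
    u=proj(s,b1+Rz@np.array(p))[0]; cv2.drawMarker(im,tuple(int(v) for v in u.round()),(0,0,255),cv2.MARKER_CROSS,9,1)
cv2.imwrite('pics/w1m.png',cv2.resize(im,(800,600),interpolation=cv2.INTER_CUBIC))
E
```

```text
3.95 [0.57880622 0.14209914 0.25186059] [3.14106510e+00 1.34001312e-04 2.98814380e+00] [ 0.145  0.187  1.19   0.     1.765 -1.272] [-0.002  0.001 -0.004 -0.002 -0.003 -0.002]
done_a 0.96 [26.4, 184.4, 77.4, 60.8]
done_a 0.85 [321.3, 182.0, 44.6, 68.0]
done_a 0.82 [180.3, 186.2, 41.6, 66.0]
done_a 0.6 [125.0, 171.5, 24.2, 11.4]
done_a 0.47 [1.9, 279.2, 2.0, 8.5]
charger 0.98 [113.6, 115.9, 273.1, 150.3]
switch 0.59 [127.1, 173.2, 23.0, 10.5]
switch 0.48 [117.0, 116.3, 269.8, 148.8]
phone 0.88 [221.2, 261.2, 71.7, 115.5]
phone 0.49 [127.2, 173.0, 24.6, 13.2]
```

View pics/w1m.png

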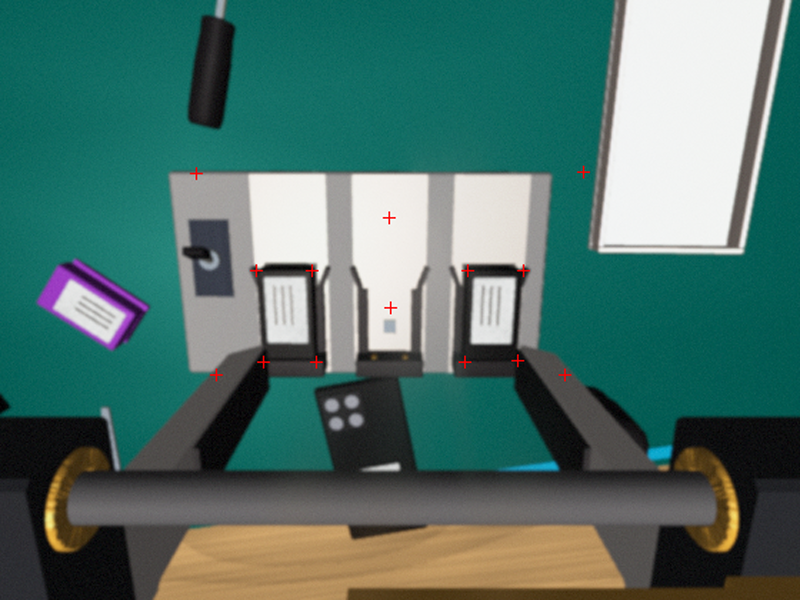

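The wrist view shows the charger front edge at row 173 (of 600), packs on bays at (287,315) and (492,315), latch at (390,326), switch at (197,253); the predicted markers sit within a few mm. Refine bay y from labels and latch.

Run:
```python
from h import *
s=shot('wrist'); g=cv2.cvtColor(s['img'],cv2.COLOR_BGR2GRAY)
f=420/600
P=[]
for (x0,x1) in((258,318),(462,522)):
    a,b,c,d=int(x0*f),int(x1*f),int(278*f),int(345*f)
    sub=g[c:d,a:b].astype(float); m=(sub>120)
    n,l,st,ce=cv2.connectedComponentsWithStats(m.astype(np.uint8)); i=1+st[1:,4].argmax()
    rr=cv2.minAreaRect(np.argwhere(l==i)[:,::-1].astype(np.float32)); u=np.array(rr[0])+[a,c]
    p=pix2plane(s,u,.063)[0]; P.append(p); print('label',u.round(1),rr[1],rr[2],st[i],p.round(4))
a,b,c,d=int(380*f),int(400*f),int(316*f),int(336*f)
sub=g[c:d,a:b].astype(float); print(sub.astype(int))
w=np.clip(np.median(sub)+0-sub,0,None); 
m=sub<200; u=np.argwhere(m)[:,::-1].mean(0)+[a,c]; print('latch',u,pix2plane(s,u,.040))
d=P[1]-P[0]; print('dist',np.linalg.norm(d),'yaw',-np.arctan2(d[0],d[1]),'mid',(P[0]+P[1])/2)
# front edge rows, sub-pixel
for z in(.037,):
  pts=[]
  for col in range(180,370,6):
    colv=g[105:140,col-1:col+2].mean(1); k=np.diff(colv).argmax(); pts.append([col,105+k+.5])
  W=pix2plane(s,pts,z); A=np.polyfit(W[:,1],W[:,0],1); print('front edge yaw',-np.arctan(A[0])*-1, 'x at y=.136',np.polyval(A,.15), np.std(W[:,0]-np.polyval(A,W[:,1])))
```

```text
label [200.5 216.5] (45.0, 31.0) 90.0 [   5    0   32   46 1382] [0.593 0.061 0.063]
label [345.6 216.5] (29.918479919433594, 46.37602233886719) 2.726310968399048 [   7    0   32   46 1366] [0.6165 0.2116 0.063 ]
[[237 237 236 233 232 231 231 232 231 231 232 232 234 233]
 [237 236 235 226 216 213 211 211 211 213 214 222 229 234]
 [235 236 232 213 192 183 184 184 185 185 188 203 220 232]
 [237 235 231 209 182 173 176 172 173 174 177 197 221 231]
 [236 236 231 209 180 173 171 170 172 173 179 193 222 232]
 [236 236 230 209 184 171 171 172 173 170 176 192 222 231]
 [237 236 232 209 179 171 171 170 169 169 176 194 219 230]
 [236 235 229 208 179 172 168 173 170 172 174 192 219 232]
 [236 235 230 208 180 171 171 169 172 172 176 195 221 229]
 [235 234 229 208 181 172 172 173 172 171 176 196 219 229]
 [235 235 230 212 186 181 178 179 179 176 181 194 218 229]
 [235 236 232 221 204 198 199 198 198 196 198 210 225 230]
 [234 234 233 230 224 221 222 221 222 221 222 222 228 231]
 [234 234 233 231 232 232 231 231 231 231 230 227 231 231]]
latch [273.45454545 227.44155844] [[0.62380552 0.13372137 0.04      ]]
dist 0.15246207732945047 yaw -0.15524112037595592 mid [0.60476006 0.13628323 0.063     ]
front edge yaw 0.15525397616033257 x at y=.136 0.5081087189462966 3.732679927535498e-17
```

Call:
servo_tool(
  commands=[-0.031,0.075,0.1,0,0,0.1,0.062,-0.031,0.075,0.1,0,0,0.1,0.062,-0.031,0.075,0.1,0,0,0.1,0.062,-0.031,0.075,0.14,0,0,0.1,0.062,-0.031,0.075,0.18,0,0,0.1,0.062,-0.031,0.075,0.18,0,0,0.1,0.062,-0.031,0.075,0.18,0,0,0.1,0.062],
)

```text
time: 5.12
tool_pos: [0.6235, 0.2096, 0.0746]
ee_rot: [3.14, 0.004, 2.983]
wrist_force: [0.1, 0.9, 0.0]
width: 0.0621
finger_force: 0.0
```

Run:
```python
from h import *
o,T=tool(); print(o['tool_pos'],o['time'],rel(.6208,.2113,.060,2.9864))
s=shot('wrist'); cv2.imwrite('pics/w2.png',s['img'])
```

```text
[0.62350613 0.20963479 0.07455344] 5.125 [0.003, 0.0012, 0.0145, 0.09, 0.22, -0.17]
```

View pics/w2.png

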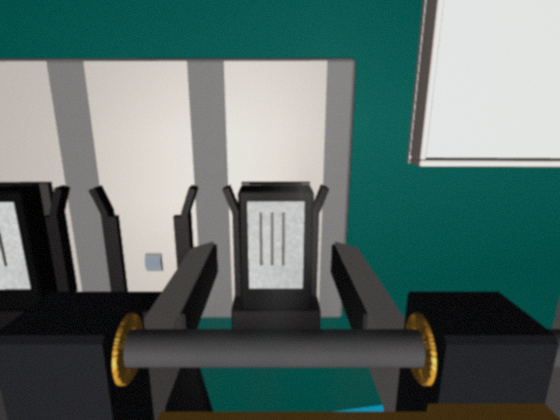

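The jaws (cols 205–345) straddle the left-bay pack (label at 275,245), well centred.

Call:
servo_tool(
  commands=[0.003,0.001,0.014,0,0.2,-0.2,0.062,0.003,0.001,0.014,0,0.2,-0.2,0.062,0.003,0.001,0.014,0,0.2,-0.2,0.03,0.003,0.001,0.014,0,0.2,-0.2,0.03,0.003,0.001,0.014,0,0.2,-0.2,0.03,0.003,0.001,0.014,0,0.2,-0.2,0.03],
)

```text
time: 5.92
tool_pos: [0.6195, 0.2113, 0.0578]
ee_rot: [3.141, -0.003, 2.987]
wrist_force: [0.4, -0.5, 0.1]
width: 0.0398
finger_force: 30.0
```

Call:
servo_tool(
  commands=[0.015,0,0,0,0,0,0.03,0.03,0,0,0,0,0,0.03,0.045,0,0,0,0,0,0.03,0.06,0,0,0,0,0,0.03,0.072,0,0,0,0,0,0.03,0.072,0,0,0,0,0,0.03,0.072,0,0,0,0,0,0.03],
)

```text
time: 6.8
tool_pos: [0.5475, 0.2225, 0.0578]
ee_rot: [3.141, -0.005, 2.988]
wrist_force: [-2.5, 0.5, 1.9]
width: 0.0399
finger_force: 30.0
```

Run:
```python
from h import *
o,T=tool(); print(o['tool_pos'],o['width'],o['finger_force'],o['wrist_force'].round(1),rel(.47,.34,.055,2.9864))
s=shot('wrist'); cv2.imwrite('pics/w3.png',s['img'])
```

```text
[0.54747488 0.2225243  0.05777226] 0.039898707523882165 29.99934285879135 [-2.5  0.5  1.9] [0.0946, 0.1042, 0.0033, 0.01, -0.29, 0.07]
```

View pics/w3.png

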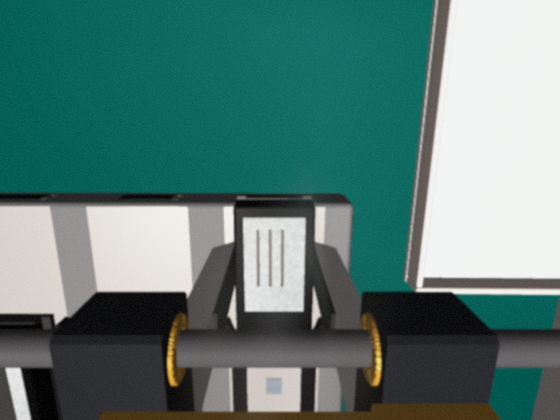

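Call:
servo_tool(
  commands=[0,0,-0.06,0,0.3,0,0.03,0.004,0.04,-0.07,0,0.3,0.3,0.03,0.016,0.147,-0.06,0,0.3,0.3,0.03,0.016,0.147,-0.05,0,0.3,0.3,0.03,0.016,0.147,-0.02,0,0.3,0.3,0.03,0.016,0.147,0.015,0,0.3,0.3,0.03,0.016,0.147,0.024,0,0.3,0.3,0.03,0.016,0.147,0.027,0,0.3,0.3,0.03,0.016,0.147,0.028,0,0.3,0.3,0.03],
)

```text
time: 7.98
tool_pos: [0.556, 0.3703, 0.0313]
ee_rot: [3.14, -0.007, 2.982]
wrist_force: [0.3, -0.6, -1.3]
width: 0.0396
finger_force: 30.0
```

Run:
```python
from h import *
o,T=tool(); print(o['time'],o['tool_pos'],o['width'],o['finger_force'],o['wrist_force'].round(1))
print(rel(.5972,.0611,.12,2.9864),rel(.5972,.0611,.058,2.9864))
```

```text
7.975 [0.55599289 0.3702987  0.03133126] 0.039633634355572565 29.99853014945984 [ 0.3 -0.6 -1.3]
[-0.0893, -0.2985, -0.0898, 0.1, -0.37, -0.27] [-0.0897, -0.2986, -0.0278, 0.1, -0.37, -0.27]
```

Call:
servo_tool(
  commands=[0,0,0.002,0,0,0,0.03,0,0,0.003,0,0,0,0.03,0,0,0.003,0,0,0,0.06,0,0,0.003,0,0,0,0.06,0,0,-0.04,0,0,0,0.06,0,0,-0.1,0,0,0,0.06,0,0,-0.1,0,0,0,0.06],
)

```text
time: 8.85
tool_pos: [0.5592, 0.3718, 0.1383]
ee_rot: [3.133, 0.003, 2.982]
wrist_force: [0.8, -0.3, 1.0]
width: 0.0603
finger_force: 0.0
```

Call:
servo_tool(
  commands=[-0.091,-0.298,0,0,0,-0.3,0.06,-0.091,-0.298,0,0,0,-0.3,0.06,-0.091,-0.298,0,0,0,-0.3,0.06,-0.091,-0.298,0,0,0,-0.3,0.06,-0.091,-0.298,0,0,0,-0.3,0.06,-0.091,-0.298,0,0,0,-0.3,0.06,-0.091,-0.298,0.05,0,0,-0.3,0.06,-0.091,-0.298,0.05,0,0,-0.3,0.06],
)

```text
time: 9.85
tool_pos: [0.5939, 0.0622, 0.0739]
ee_rot: [-3.14, -0.02, 2.988]
wrist_force: [0.3, 0.5, 0.4]
width: 0.0596
finger_force: 0.0
```

Run:
```python
from h import *
o,T=tool(); print(o['time'],o['tool_pos'],o['width'])
print(rel(.5972,.0611,.058,2.9864))
s=shot('scene'); print([(d['conf'],d['box']) for d in spotter.trace('done_a',s)])
s=shot('wrist')
for d in spotter.trace('done_a',s): print(d['conf'],d['box'])
cv2.imwrite('pics/w4.png',s['img'])
```

```text
9.85 [0.59385581 0.06217447 0.07393914] 0.05960448643351007
[-0.0038, -0.0005, 0.0159, -0.07, -1.12, 0.1]
[(0.93, [253.7, 194.9, 21.4, 32.5]), (0.71, [378.7, 347.6, 43.2, 38.0]), (0.58, [277.1, 239.3, 34.9, 19.3])]
0.62 [232.2, 185.7, 76.7, 124.9]
0.56 [0.0, 180.0, 92.1, 109.9]
```

Call:
servo_tool(
  commands=[-0.004,0,0,0,-0.5,0.1,0.06,-0.004,0,0.006,0,-0.5,0.1,0.06,-0.004,0,0.014,0,-0.5,0.1,0.06,-0.004,0,0.014,0,-0.5,0.1,0.03,-0.004,0,0.014,0,-0.5,0.1,0.03,-0.004,0,0.014,0,-0.5,0.1,0.03,-0.004,0,0.014,0,-0.5,0.1,0.03],
)

```text
time: 10.92
tool_pos: [0.6017, 0.0606, 0.0649]
ee_rot: [-3.142, 0.0, 2.986]
wrist_force: [-0.2, 0.0, -1.2]
width: 0.0398
finger_force: 30.0
```

Call:
servo_tool(
  commands=[0.015,0,0,0,0,0,0.03,0.03,0,0,0,0,0,0.03,0.045,0,0,0,0,0,0.03,0.06,0,0,0,0,0,0.03,0.072,0,0,0,0,0,0.03,0.072,0,0,0,0,0,0.03,0.072,0,0,0,0,0,0.03,0.072,0,-0.06,0,0,0,0.03,0.072,0,-0.07,0,0,0,0.03],
)

```text
time: 12.05
tool_pos: [0.5337, 0.0719, 0.1397]
ee_rot: [3.14, 0.009, 2.985]
wrist_force: [1.2, 0.5, -1.2]
width: 0.0395
finger_force: 30.0
```

Run:
```python
from h import *
o,T=tool(); print(o['time'],o['tool_pos'],o['width'],o['finger_force'],o['wrist_force'].round(1))
print(rel(.466,.384,.029,2.983))
s=shot('wrist')
for d in spotter.trace('done_a',s): print(d['conf'],d['box'])
cv2.imwrite('pics/w4.png',s['img'])
```

```text
12.05 [0.53373401 0.07188355 0.13967832] 0.03947845680425968 29.998799264431 [ 1.2  0.5 -1.2]
[0.1164, 0.2976, 0.1102, 0.1, 0.52, 0.14]
0.68 [233.4, 184.0, 79.9, 131.2]
0.6 [32.8, 238.5, 100.3, 69.9]
```

Call:
servo_tool(
  commands=[0.112,0.298,0,0,0.5,0.1,0.03,0.112,0.298,0,0,0.5,0.1,0.03,0.112,0.298,0,0,0.5,0.1,0.03,0.112,0.298,0,0,0.5,0.1,0.03,0.112,0.298,0,0,0.5,0.1,0.03,0.112,0.298,0.03,0,0.5,0.1,0.03,0.112,0.298,0.07,0,0.5,0.1,0.03,0.112,0.298,0.095,0,0.5,0.1,0.03,0.112,0.298,0.098,0,0.5,0.1,0.03,0.112,0.298,0.1,0,0.5,0.1,0.03],
)

```text
time: 13.4
tool_pos: [0.4655, 0.3831, 0.0333]
ee_rot: [-3.14, -0.011, 2.984]
wrist_force: [0.4, -0.0, -2.4]
width: 0.0397
finger_force: 30.0
```

Run:
```python
from h import *
o,T=tool(); print(o['time'],o['tool_pos'],o['width'],o['finger_force'],o['wrist_force'].round(1))
print(rel(.47,.3834,.036,2.983))
```

```text
13.4 [0.46548445 0.38309306 0.0333416 ] 0.0397203257250475 29.99517470598221 [ 0.4 -0.  -2.4]
[-0.0044, 0.001, -0.0027, -0.1, -0.61, 0.04]
```

Call:
servo_tool(
  commands=[-0.003,0,0.001,0,-0.5,0,0.03,-0.003,0,0.003,0,-0.5,0,0.03,-0.003,0,0.003,0,-0.5,0,0.06,-0.003,0,0.003,0,-0.5,0,0.06,-0.003,0,-0.04,0,-0.5,0,0.06,-0.003,0,-0.1,0,-0.5,0,0.06,-0.003,0,-0.16,0,-0.5,0,0.07],
)

```text
time: 14.28
tool_pos: [0.4702, 0.3829, 0.1966]
ee_rot: [3.141, -0.0, 2.984]
wrist_force: [0.0, 0.8, -1.3]
width: 0.0667
finger_force: 0.0
```

Call:
servo_tool(
  commands=[-0.103,-0.625,-0.05,0,0,-3.8,0.08,-0.103,-0.625,-0.05,0,0,-3.8,0.08,-0.103,-0.625,-0.05,0,0,-3.8,0.08,-0.103,-0.625,-0.05,0,0,-3.8,0.08,-0.103,-0.625,-0.05,0,0,-3.8,0.08,-0.103,-0.625,-0.05,0,0,-3.8,0.08,-0.103,-0.625,-0.05,0,0,-3.8,0.08,-0.103,-0.625,-0.05,0,0,-3.8,0.08,-0.103,-0.625,-0.05,0,0,-3.8,0.08,-0.103,-0.625,-0.05,0,0,-3.8,0.08],
)

```text
time: 15.52
tool_pos: [0.4738, -0.2421, 0.2447]
ee_rot: [-3.141, 0.002, 3.05]
wrist_force: [1.1, 0.7, -0.1]
width: 0.0804
finger_force: 0.0
```

Call:
servo_tool(
  commands=[0,0,0,0,0,0,0.08,0,0,0,0,0,0,0.08,0,0,0,0,0,0,0.08,0,0,0,0,0,0,0.08],
)

```text
time: 16.02
tool_pos: [0.4743, -0.2387, 0.2443]
ee_rot: [3.142, 0.0, 3.053]
wrist_force: [0.1, 1.2, 0.0]
width: 0.08
finger_force: 0.0
```

```bash
cat >> h.py <<'E'
def find(name,s,P,yaw,z=.003):
    u=proj(s,[P[0],P[1],z+.013])[0]
    D=spotter.trace(name,s)
    for d in sorted(D,key=lambda d:np.linalg.norm(np.array(d['box'][:2])+np.array(d['box'][2:])/2-u))[:1]:
        x,f=fit([(s,d['region'])],[P[0],P[1],yaw],zfix=z); return x.round(4),round(f,3),d['box'],round(d['conf'],2)
E
python3 - <<'E'
from h import *
o,T=tool(); print(o['time'],o['tool_pos'],o['ee_rot'],o['qvel'].round(3))
s=shot('wrist'); cv2.imwrite('pics/w5.png',s['img'])
for k,P,y in(('c',(.461,-.2),-.09),('2',(.462,-.356),-.32),('1',(.634,-.249),.34)): print(k,find('flat_a',s,P,y))
s=shot('scene'); cv2.imwrite('pics/s5.png',s['img']); print([(d['conf'],d['box']) for d in spotter.trace('done_a',s)],[(d['conf'],d['box']) for d in spotter.trace('flat_a',s)])
E
```

```text
16.025 [ 0.47426467 -0.23869731  0.24434979] [3.14155129e+00 4.41594000e-04 3.05252045e+00] [-0.004  0.002 -0.004 -0.002 -0.001 -0.002]
c (array([ 0.4596, -0.199 , -0.0875]), np.float64(0.03), [285.5, 137.8, 44.9, 65.6], 0.64)
2 (array([ 0.4613, -0.356 , -0.3034]), np.float64(0.045), [146.4, 150.2, 51.4, 67.5], 0.63)
1 (array([ 0.6301, -0.2489,  0.3454]), np.float64(0.168), [250.1, 275.6, 53.4, 53.1], 0.71)
[(0.88, [377.3, 346.2, 46.3, 39.8]), (0.73, [255.1, 195.1, 20.6, 28.6]), (0.58, [423.3, 329.4, 47.3, 38.0])] [(0.87, [200.6, 130.0, 23.7, 23.5]), (0.74, [247.9, 139.6, 28.2, 16.9]), (0.61, [206.6, 171.8, 30.3, 27.6]), (0.57, [272.2, 163.3, 30.7, 21.0]), (0.39, [359.0, 314.2, 126.7, 97.8])]
```

View pics/w5.png

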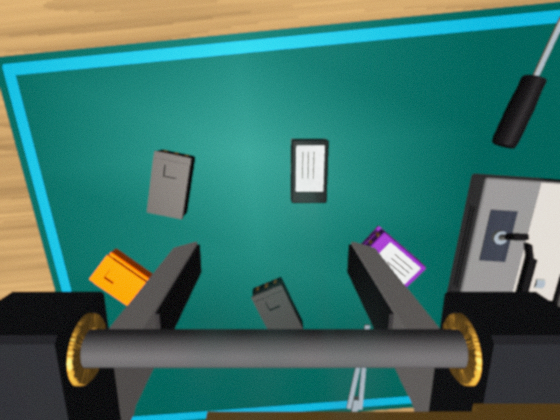

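Wrist view: flat_c with label at (310,170); rail-up blacks at (170,183) and (277,300), pocket marks at their robot-side ends, so noses are toward the robot; purple (393,257) and orange (120,277) are look-alikes. Grasp flat_c.

Call:
servo_tool(
  commands=[0.018,0.038,0.06,0,0,0,0.065,0.018,0.038,0.12,0,0,0,0.065,0.018,0.038,0.18,0,0,0,0.065,0.018,0.038,0.2,0,0,0,0.065,0.018,0.038,0.2,0,0,0,0.065,0.018,0.038,0.2,0,0,0,0.065,0.018,0.038,0.2,0,0,0,0.065],
)

```text
time: 17.25
tool_pos: [0.461, -0.2015, 0.0463]
ee_rot: [-3.14, 0.004, 3.05]
wrist_force: [-0.4, 1.2, -0.1]
width: 0.0649
finger_force: 0.0
```

Run:
```python
from h import *
o,T=tool(); print(o['time'],o['tool_pos'],o['ee_rot'],o['qvel'].round(3))
s=shot('wrist')
print(find('flat_a',s,(.4596,-.199),-.0875)); print(rel(.4596,-.199,.026,3.054))
```

```text
17.25 [ 0.46100229 -0.20151555  0.04634779] [-3.13986191  0.00391144  3.05012205] [ 0.    -0.001  0.007 -0.001 -0.002 -0.001]
(array([ 0.4602, -0.1988, -0.0958]), np.float64(0.039), [243.0, 180.0, 72.1, 130.7], 0.88)
[0.0012, 0.0022, 0.0198, -0.07, 0.17, -0.22]
```

Call:
servo_tool(
  commands=[0.001,0.002,0.01,0,0.2,0,0.065,0.001,0.002,0.018,0,0.2,0,0.065,0.001,0.002,0.02,0,0.2,0,0.065,0.001,0.002,0.02,0,0.2,0,0.03,0.001,0.002,0.02,0,0.2,0,0.03,0.001,0.002,0.02,0,0.2,0,0.03,0.001,0.002,0.02,0,0.2,0,0.03],
)

```text
time: 18.23
tool_pos: [0.459, -0.1986, 0.0244]
ee_rot: [-3.141, -0.003, 3.05]
wrist_force: [-0.0, 0.5, -0.2]
width: 0.04
finger_force: 30.0
```

Call:
servo_tool(
  commands=[0,0,-0.06,0,0,0,0.03,0,0,-0.11,0,0,0,0.03,0,0,-0.11,0,0,0,0.03],
)

```text
time: 18.6
tool_pos: [0.4618, -0.2001, 0.1392]
ee_rot: [-3.137, 0.006, 3.05]
wrist_force: [0.8, -0.2, -1.9]
width: 0.0395
finger_force: 30.0
```

Run:
```python
from h import *
o,T=tool(); print(o['time'],o['tool_pos'],o['ee_rot'],o['width'],o['wrist_force'].round(1)); print(rel(.5497,.2224,.12,2.9864))
```

```text
18.6 [ 0.46177299 -0.20009348  0.13918106] [-3.13732543  0.00590497  3.05031833] 0.03952221354494521 [ 0.8 -0.2 -1.9]
[-0.0489, 0.4288, 0.0176, -0.23, 0.35, 3.66]
```

Call:
servo_tool(
  commands=[-0.049,0.429,0.01,0,0.3,3.7,0.03,-0.049,0.429,0.01,0,0.3,3.7,0.03,-0.049,0.429,0.01,0,0.3,3.7,0.03,-0.049,0.429,0.01,0,0.3,3.7,0.03,-0.049,0.429,0.01,0,0.3,3.7,0.03,-0.049,0.429,0.01,0,0.3,3.7,0.03,-0.049,0.429,0.01,0,0.3,3.7,0.03,-0.049,0.429,0.06,0,0.3,3.7,0.03,-0.049,0.429,0.06,0,0.3,3.7,0.03,-0.049,0.429,0.06,0,0.3,3.7,0.03],
)

```text
time: 19.85
tool_pos: [0.5465, 0.2236, 0.0737]
ee_rot: [-3.141, -0.01, 2.985]
wrist_force: [-0.2, 0.3, -2.4]
width: 0.0397
finger_force: 30.0
```

Call:
servo_tool(
  commands=[0,0,0,0,0,0,0.03,0,0,0,0,0,0,0.03,0,0,0,0,0,0,0.03],
)

```text
time: 20.23
tool_pos: [0.5474, 0.224, 0.0751]
ee_rot: [3.141, -0.007, 2.985]
wrist_force: [-0.3, -0.0, -2.2]
width: 0.04
finger_force: 30.0
```

Run:
```python
from h import *
o,T=tool(); print(o['time'],o['tool_pos'],o['ee_rot'],o['width'],o['wrist_force'].round(1)); print(rel(.5497,.2224,.0584,2.9864))
s=shot('wrist'); cv2.imwrite('pics/w6.png',s['img'])
```

```text
20.225 [0.54742813 0.22398536 0.07512573] [ 3.14104635 -0.00697804  2.98497309] 0.04002460405672534 [-0.3 -0.  -2.2]
[-0.0026, -0.0012, 0.0167, 0.03, -0.4, -0.08]
```

View pics/w6.png

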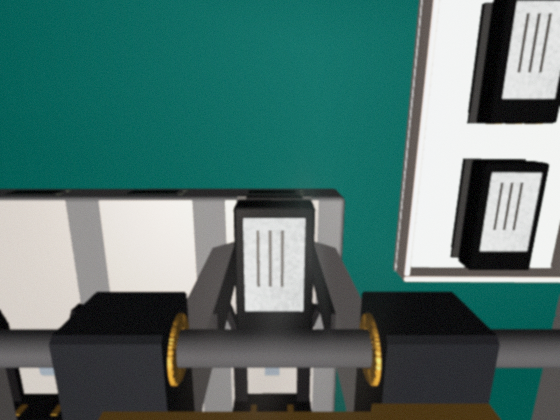

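Both charged packs lie flat in the tray at (525,60) and (505,215); the held pack is aligned with the left lane. Lower and slide in.

Call:
servo_tool(
  commands=[-0.002,-0.001,0.01,0,-0.4,-0.1,0.03,-0.002,-0.001,0.015,0,-0.4,-0.1,0.03,-0.002,-0.001,0.0165,0,-0.4,-0.1,0.03,-0.002,-0.001,0.0165,0,-0.4,-0.1,0.03,-0.002,-0.001,0.0165,0,-0.4,-0.1,0.03,-0.002,-0.001,0.0165,0,-0.4,-0.1,0.03],
)

```text
time: 21.02
tool_pos: [0.5479, 0.2226, 0.0584]
ee_rot: [-3.14, -0.003, 2.987]
wrist_force: [-3.7, -1.8, 4.8]
width: 0.0401
finger_force: 30.0
```

Call:
servo_tool(
  commands=[-0.01,0,0,0,0,0,0.03,-0.02,0,0,0,0,0,0.03,-0.03,0,0,0,0,0,0.03,-0.04,0,0,0,0,0,0.03,-0.045,0,0,0,0,0,0.03,-0.045,0,0,0,0,0,0.03],
)

```text
time: 21.78
tool_pos: [0.5934, 0.2165, 0.0585]
ee_rot: [3.141, -0.001, 2.987]
wrist_force: [-2.2, 1.8, 5.9]
width: 0.0398
finger_force: 30.0
```

Run:
```python
from h import *
o,T=tool(); print(o['time'],o['tool_pos'],o['ee_rot'],o['width'],o['wrist_force'].round(1),o['wrist_torque'].round(2)); print(rel(.6208,.2113,.0584,2.9864))
```

```text
21.775 [0.59338894 0.21647675 0.05845449] [ 3.14091199e+00 -1.41509108e-03  2.98739872e+00] 0.03980994798934002 [-2.2  1.8  5.9] [ 0.02  0.45 -0.  ]
[-0.0279, -0.0009, 0.0, 0.04, -0.08, 0.06]
```

Call:
servo_tool(
  commands=[-0.01,0,0,0,0,0,0.03,-0.02,0,0,0,0,0,0.03,-0.026,0,0,0,0,0,0.03,-0.03,0,0,0,0,0,0.03,-0.032,0,0,0,0,0,0.03,-0.032,0,0,0,0,0,0.03],
)

```text
time: 22.52
tool_pos: [0.6202, 0.2123, 0.0584]
ee_rot: [-3.141, -0.012, 2.988]
wrist_force: [-14.0, 1.0, 11.7]
width: 0.0398
finger_force: 30.0
```

Run:
```python
from h import *
o,T=tool(); print(o['time'],o['tool_pos'],o['ee_rot'],o['width'],o['wrist_force'].round(1),o['wrist_torque'].round(2)); print(rel(.6208,.2113,.0584,2.9864))
```

```text
22.525 [0.62021213 0.21225089 0.05837517] [-3.14085879 -0.01207602  2.98814359] 0.03982640599835523 [-14.    1.   11.7] [ 0.23  2.48 -0.19]
[-0.0007, -0.0008, -0.0, -0.04, -0.69, 0.1]
```

Call:
servo_tool(
  commands=[-0.003,0,0,0,0,0,0.03,-0.006,0,0,0,0,0,0.03,-0.006,0,0,0,0,0,0.03],
)

```text
time: 22.9
tool_pos: [0.6216, 0.212, 0.0581]
ee_rot: [-3.14, -0.023, 2.989]
wrist_force: [-24.4, 0.9, 16.8]
width: 0.0399
finger_force: 30.0
```

Run:
```python
from h import *
o,T=tool(); print(o['time'],o['tool_pos'],o['ee_rot'],o['width'],o['wrist_force'].round(1),o['wrist_torque'].round(2)); print(rel(.6208,.2113,.0584,2.9864))
```

```text
22.9 [0.62155952 0.2120296  0.05810098] [-3.13950645 -0.0226056   2.98904406] 0.03990284186353878 [-24.4   0.9  16.8] [ 0.36  4.56 -0.1 ]
[0.0006, -0.0008, -0.0003, -0.12, -1.3, 0.15]
```

Call:
servo_tool(
  commands=[0.006,0,-0.002,0,0,0,0.03,0.012,0,-0.003,0,0,0,0.03,0.012,0,-0.003,0,0,0,0.03],
)

```text
time: 23.28
tool_pos: [0.6185, 0.2119, 0.0589]
ee_rot: [-3.141, -0.002, 2.987]
wrist_force: [0.9, 0.0, -5.3]
width: 0.0395
finger_force: 30.0
```

Call:
servo_tool(
  commands=[0.002,0,0,0,0,0,0.03,0.002,0,0,0,0,0,0.03],
)

```text
time: 23.52
tool_pos: [0.6182, 0.2118, 0.059]
ee_rot: [-3.141, 0.001, 2.987]
wrist_force: [6.5, 0.3, -9.1]
width: 0.0399
finger_force: 30.0
```

Call:
servo_tool(
  commands=[-0.005,0,0.001,0,0,0,0.03,-0.006,0,0.001,0,0,0,0.03,-0.005,0,0.001,0,0,0,0.06,-0.005,0,0.001,0,0,0,0.06,-0.005,0,0,0,0,0,0.06,0.04,0,-0.06,0,0,0,0.06,0.04,0,-0.12,0,0,0,0.07,0.04,0,-0.12,0,0,0,0.08,0.04,0,-0.12,0,0,0,0.08],
)

```text
time: 24.65
tool_pos: [0.578, 0.2186, 0.1817]
ee_rot: [3.141, 0.001, 2.987]
wrist_force: [-0.2, -0.0, -0.7]
width: 0.0796
finger_force: 0.0
```

Run:
```python
from h import *
o,T=tool(); print(o['time'],o['tool_pos'],o['ee_rot'],o['qvel'].round(2))
s=shot('wrist'); im=s['img'].copy()
b=np.array([.6208,.2113,.037]);Rz=R.from_euler('z',-.1552).as_matrix()
P=b+np.array([[i*.035,j*.02,.026] for i,j in((-1,-1),(-1,1),(1,1),(1,-1))])@Rz.T
for u in proj(s,P): cv2.drawMarker(im,tuple(int(v) for v in u.round()),(0,0,255),cv2.MARKER_CROSS,9,1)
cv2.imwrite('pics/w7.png',im)
```

```text
24.65 [0.57800098 0.21861861 0.18173864] [3.14072710e+00 1.16952252e-03 2.98742150e+00] [-0.    0.04  0.05 -0.   -0.    0.  ]
```

View pics/w7.png

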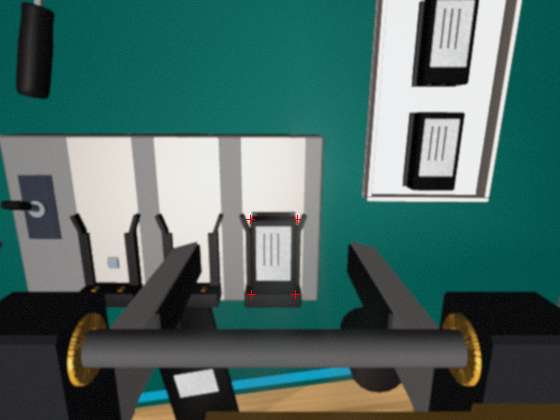

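Pack sits home against the stop in the left bay (markers at (251,219)-(296,295) match it). Now move over the clear mat area and test the tilt range for flipping.

Run:
```python
from h import *
s=shot('wrist'); g=cv2.cvtColor(s['img'],cv2.COLOR_BGR2GRAY)
m=(g[215:295,245:302]>120).astype(np.uint8); n,l,st,ce=cv2.connectedComponentsWithStats(m); i=1+st[1:,4].argmax()
rr=cv2.minAreaRect(np.argwhere(l==i)[:,::-1].astype(np.float32)); print(rr,pix2plane(s,np.array(rr[0])+[245,215],.063), 'orig .6165 .2116')
print(rel(.43,-.25,.28,2.615),rel(.43,-.25,.28,2.615,45))
```

```text
((29.0, 40.0), (36.0, 54.0), 0.0) [[0.61665465 0.21208155 0.063     ]] orig .6165 .2116
[0.0735, -0.4853, -0.1005, -0.14, -0.23, 21.32] [0.0735, -0.4853, -0.1005, -8.5, 44.23, 20.15]
```

Call:
servo_tool(
  commands=[0.02,-0.05,-0.06,0,0,5,0.07,0.073,-0.485,-0.1,0,0,21,0.07,0.073,-0.485,-0.1,0,0,21,0.07,0.073,-0.485,-0.1,0,0,21,0.07,0.073,-0.485,-0.1,0,0,21,0.07,0.073,-0.485,-0.1,0,0,21,0.07,0.073,-0.485,-0.1,0,0,21,0.07,0.073,-0.485,-0.1,0,0,21,0.07,0.073,-0.485,-0.1,0,0,21,0.07,0.073,-0.485,-0.1,0,0,21,0.07],
)

```text
time: 26.0
tool_pos: [0.4305, -0.2498, 0.2789]
ee_rot: [3.141, -0.005, 2.619]
wrist_force: [-0.3, 1.2, -0.7]
width: 0.0701
finger_force: 0.0
```

Call:
servo_tool(
  commands=[0,0,0,0,50,0,0.07,0,0,0,0,50,0,0.07,0,0,0,0,50,0,0.07,0,0,0,0,50,0,0.07,0,0,0,0,50,0,0.07,0,0,0,0,50,0,0.07,0,0,0,0,50,0,0.07],
)

```text
time: 26.88
tool_pos: [0.4314, -0.2484, 0.2812]
ee_rot: [-3.14, -0.872, 2.622]
wrist_force: [-0.7, 0.1, 0.2]
width: 0.0701
finger_force: 0.0
```

Run:
```python
from h import *
o,T=tool(); print(o['time'],o['tool_pos'],o['ee_rot'],o['joint_positions'].round(3),T[:3,2].round(3))
```

```text
26.875 [ 0.43135462 -0.24842321  0.28118597] [-3.14023812 -0.87210562  2.62182247] [-0.596  0.582  0.846 -0.112  2.582 -1.715] [-0.665  0.379 -0.643]
```

Call:
servo_tool(
  commands=[0,0,0,0,-45,0,0.07,0,0,0,0,-45,0,0.07,0,0,0,0,-45,0,0.07,0,0,0,0,-45,0,0.07,0,0,0,0,-90,0,0.07,0,0,0,0,-90,0,0.07,0,0,0,0,-90,0,0.07,0,0,0,0,-90,0,0.07,0,0,0,0,-100,0,0.07,0,0,0,0,-100,0,0.07],
)

```text
time: 28.12
tool_pos: [0.4286, -0.2471, 0.28]
ee_rot: [-3.14, 0.877, 2.622]
wrist_force: [0.3, 0.5, 0.9]
width: 0.07
finger_force: 0.0
```

Run:
```python
from h import *
o,T=tool(); print(o['time'],o['tool_pos'],o['ee_rot'],o['joint_positions'].round(3),T[:3,2].round(3))
```

```text
28.125 [ 0.42864679 -0.24709445  0.28001201] [-3.13999556  0.87656358  2.6220723 ] [-0.769 -0.682  2.062  0.24   0.915 -1.88 ] [ 0.666 -0.383 -0.64 ]
```

Run:
```python
from h import *
print(rel(.46,-.33,.25,2.8386))
```

```text
[-0.0207, -0.0563, 0.0718, -5.52, 50.01, -11.64]
```

Call:
servo_tool(
  commands=[-0.02,-0.056,0.072,-5.5,50,-11.6,0.07,-0.02,-0.056,0.072,-5.5,50,-11.6,0.07,-0.02,-0.056,0.072,-5.5,50,-11.6,0.07,-0.02,-0.056,0.072,-5.5,50,-11.6,0.07,-0.02,-0.056,0.072,-5.5,50,-11.6,0.07,-0.02,-0.056,0.072,-5.5,50,-11.6,0.07,-0.02,-0.056,0.072,-5.5,50,-11.6,0.07],
)

```text
time: 29.0
tool_pos: [0.4616, -0.3312, 0.2514]
ee_rot: [3.142, -0.001, 2.838]
wrist_force: [0.2, -1.7, -0.2]
width: 0.0698
finger_force: 0.0
```

Run:
```python
from h import *
o,T=tool(); print(o['time'],o['tool_pos'],o['ee_rot'],o['joint_positions'].round(3))
s=shot('wrist'); r=find('flat_a',s,(.461,-.356),-.303); print(r)
print(find('flat_a',s,(.631,-.249),.345))
x,y,w=r[0]; hd=w+np.pi; a=np.array([np.cos(hd),np.sin(hd)])
for b in(.1,0): print(rel(x-a[0]*b*.707,y-a[1]*b*.707,.019+b*.707,hd,45))
```

```text
29.0 [ 0.46161089 -0.33123131  0.25136429] [ 3.14155567e+00 -7.34062504e-04  2.83775889e+00] [-0.722  0.125  1.261 -0.     1.756 -1.989]
(array([ 0.4609, -0.3555, -0.2902]), np.float64(0.043), [232.5, 156.9, 43.1, 64.4], 0.62)
(array([ 0.631, -0.249,  0.345]), np.float64(1.0), [194.4, 265.8, 64.6, 56.7], 0.95)
[-0.078, -0.0221, 0.1617, 0.31, 44.92, -0.77]
[-0.0074, -0.0231, 0.2325, 0.31, 44.92, -0.77]
```

Call:
servo_tool(
  commands=[-0.078,-0.022,0.12,0.3,45,-0.8,0.06,-0.078,-0.022,0.12,0.3,45,-0.8,0.06,-0.078,-0.022,0.12,0.3,45,-0.8,0.06,-0.078,-0.022,0.12,0.3,45,-0.8,0.06,-0.078,-0.022,0.16,0.3,45,-0.8,0.06,-0.078,-0.022,0.16,0.3,45,-0.8,0.06,-0.078,-0.022,0.16,0.3,45,-0.8,0.06,-0.078,-0.022,0.16,0.3,45,-0.8,0.06],
)

```text
time: 30.15
tool_pos: [0.5295, -0.3765, 0.094]
ee_rot: [-3.141, -0.783, 2.851]
wrist_force: [-0.3, 0.7, 0.9]
width: 0.06
finger_force: 0.0
```

Run:
```python
from h import *
o,T=tool(); print(o['time'],o['tool_pos'],o['ee_rot'],o['joint_positions'].round(3))
s=shot('wrist'); r=find('flat_a',s,(.461,-.356),-.303); print(r)
x,y,w=.4609,-.3555,-.29; hd=w+np.pi; a=np.array([np.cos(hd),np.sin(hd)])
for b in(0,): print(rel(x-a[0]*b*.707,y-a[1]*b*.707,.019+b*.707,hd,45))
im=cv2.resize(s['img'],(560,420));cv2.imwrite('pics/w8.png',im)
```

```text
30.15 [ 0.52952678 -0.37654868  0.09404687] [-3.14084338 -0.7832639   2.85111466] [-0.594  0.98   0.526 -0.309  2.371 -2.015]
(array([ 0.4608, -0.3551, -0.2925]), np.float64(0.028), [245.4, 174.7, 61.9, 88.0], 0.67)
[-0.0016, 0.0005, 0.1031, -0.01, 0.05, 0.01]
```

View pics/w8.png

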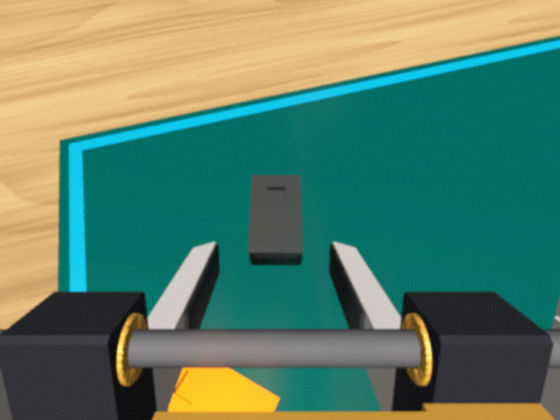

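Jaws frame flat_b (pocket mark at (276,188), nose towards robot); advance and grip.

Call:
servo_tool(
  commands=[-0.002,0.0,0.05,0,0,0,0.06,-0.002,0.0,0.09,0,0,0,0.06,-0.002,0.0,0.101,0,0,0,0.06,-0.002,0.0,0.103,0,0,0,0.06,-0.002,0.0,0.103,0,0,0,0.03,-0.002,0.0,0.103,0,0,0,0.03,-0.002,0.0,0.103,0,0,0,0.03,-0.002,0.0,0.103,0,0,0,0.03],
)

```text
time: 31.25
tool_pos: [0.4615, -0.3558, 0.0168]
ee_rot: [3.141, -0.788, 2.853]
wrist_force: [1.8, -0.4, 5.2]
width: 0.04
finger_force: 32.5
```

Call:
servo_tool(
  commands=[0.04,0,-0.04,0,0,0,0.03,0.085,0,-0.085,0,0,0,0.03,0.1,0,-0.1,0,0,0,0.03,0.1,0,-0.1,0,0,0,0.03],
)

```text
time: 31.75
tool_pos: [0.4619, -0.3563, 0.1573]
ee_rot: [3.141, -0.786, 2.854]
wrist_force: [-0.1, -0.9, -2.0]
width: 0.0399
finger_force: 30.0
```

Run:
```python
from h import *
o,T=tool(); print(o['time'],o['tool_pos'],o['ee_rot'],o['joint_positions'].round(3),o['width'],o['wrist_force'].round(1))
print(rel(.46,-.25,.14,2.70,-45)); print(rel(.46,-.25,.14,2.70,0))
```

```text
31.75 [ 0.46194279 -0.35631222  0.15731638] [ 3.14078948 -0.78569048  2.85354491] [-0.62   0.753  0.782 -0.325  2.338 -2.039] 0.0398643247665422 [-0.1 -0.9 -2. ]
[0.0104, 0.1014, 0.035, 0.03, -89.83, 9.73]
[0.0104, 0.1014, 0.035, -3.41, -44.93, 8.32]
```

Call:
servo_tool(
  commands=[0.01,0.101,0.03,0,-90,9.7,0.03,0.01,0.101,0.03,0,-90,9.7,0.03,0.01,0.101,0.03,0,-90,9.7,0.03,0.01,0.101,0.03,0,-90,9.7,0.03,0.01,0.101,0.03,0,-90,9.7,0.03,0.01,0.101,0.03,0,-90,9.7,0.03,0.01,0.101,0.03,0,-90,9.7,0.03,0.01,0.101,0.03,0,-90,9.7,0.03,0.01,0.101,0.03,0,-90,9.7,0.03,0.01,0.101,0.03,0,-90,9.7,0.03],
)

```text
time: 33.0
tool_pos: [0.4595, -0.2484, 0.1359]
ee_rot: [3.135, 0.773, 2.694]
wrist_force: [0.7, -0.3, -1.9]
width: 0.0395
finger_force: 30.0
```

Call:
servo_tool(
  commands=[0,0,0,0,0,0,0.03,0,0,0,0,0,0,0.03,0,0,0,0,0,0,0.03],
)

```text
time: 33.38
tool_pos: [0.4633, -0.2511, 0.1436]
ee_rot: [3.14, 0.784, 2.699]
wrist_force: [-0.4, 0.8, -1.8]
width: 0.04
finger_force: 30.0
```

Run:
```python
from h import *
o,T=tool(); print(o['time'],o['tool_pos'],o['ee_rot'],o['joint_positions'].round(3),o['width'],o['wrist_force'].round(1))
print(rel(.46,-.25,.045,2.70,-45),rel(.46,-.25,.037,2.70,-45))
```

```text
33.375 [ 0.46334314 -0.25112348  0.14360171] [3.13997304 0.78367894 2.69928006] [-0.742 -0.456  2.171  0.334  0.694 -2.047] 0.03998760079072056 [-0.4  0.8 -1.8]
[0.0721, -0.0005, 0.0674, 0.06, -0.1, -0.03] [0.0777, -0.0005, 0.073, 0.06, -0.1, -0.03]
```

Call:
servo_tool(
  commands=[0.03,0,0.027,0,0,0,0.03,0.06,0,0.056,0,0,0,0.03,0.072,0,0.067,0,0,0,0.03,0.075,0,0.07,0,0,0,0.03,0.075,0,0.07,0,0,0,0.03,0.075,0,0.07,0,0,0,0.03],
)

```text
time: 34.12
tool_pos: [0.4603, -0.2499, 0.0423]
ee_rot: [3.141, 0.786, 2.7]
wrist_force: [-0.8, -0.3, -1.5]
width: 0.0398
finger_force: 30.0
```

Run:
```python
from h import *
o,T=tool(); print(o['time'],o['tool_pos'],o['ee_rot'],o['joint_positions'].round(3),o['width'],o['wrist_force'].round(1),o['wrist_torque'].round(2))
s=shot('side'); cv2.imwrite('pics/s9.png',s['img'])
u=proj(s,o['tool_pos'])[0].astype(int); print(u)
cv2.imwrite('pics/s9c.png',cv2.resize(s['img'][u[1]-70:u[1]+70,u[0]-90:u[0]+90],None,fx=4,fy=4,interpolation=cv2.INTER_CUBIC))
```

```text
34.125 [ 0.46027577 -0.24991737  0.04233638] [3.14104944 0.78642536 2.69958329] [-0.746 -0.305  2.303  0.528  0.434 -2.276] 0.03979649501640253 [-0.8 -0.3 -1.5] [ 0.27  0.49 -0.  ]
[286 319]
```

View pics/s9c.png

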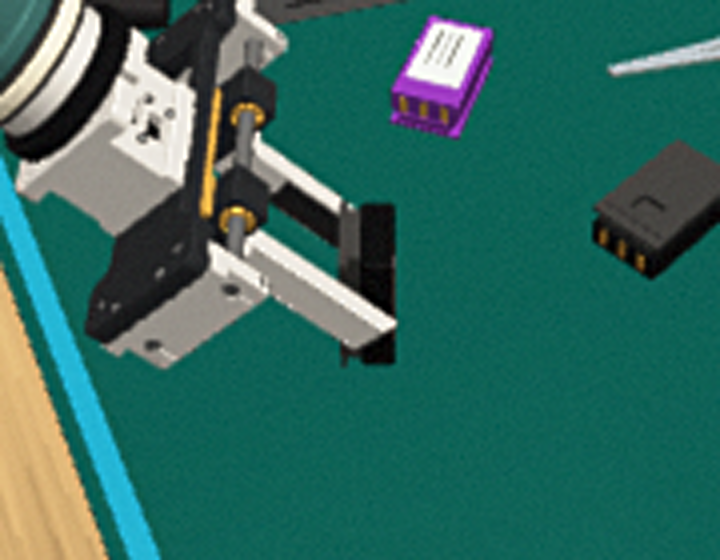

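Side view: the pack is held upright, nose just above the mat. Lower to contact.

Call:
servo_tool(
  commands=[0.002,0,0.002,0,0,0,0.03,0.0035,0,0.0035,0,0,0,0.03,0.0035,0,0.0035,0,0,0,0.03,0.0035,0,0.0035,0,0,0,0.03],
)

```text
time: 34.67
tool_pos: [0.4606, -0.2502, 0.0378]
ee_rot: [3.141, 0.788, 2.699]
wrist_force: [0.3, 2.3, 5.3]
width: 0.0396
finger_force: 30.0
```

Call:
servo_tool(
  commands=[0,0,0,0,0,0,0.05,0,0,0,0,0,0,0.066,0,0,0,0,0,0,0.066,0,0,-0.03,0,0,0,0.066,0,0,-0.08,0,0,0,0.066,-0.06,0,-0.12,0,0,0,0.066,-0.12,0,-0.15,0,0,0,0.066,-0.15,0,-0.15,0,0,0,0.066,-0.15,0,-0.15,0,0,0,0.066],
)

```text
time: 35.8
tool_pos: [0.4613, -0.2506, 0.2521]
ee_rot: [-3.141, 0.79, 2.701]
wrist_force: [0.7, 1.3, 0.1]
width: 0.0661
finger_force: 0.0
```

Run:
```python
from h import *
o,T=tool(); print(o['time'],o['tool_pos'],o['ee_rot'],o['joint_positions'].round(3))
print(rel(.529,-.283,.24,2.70,45))
s=shot('side'); u=proj(s,[.461,-.25,.038])[0].astype(int)
for d in spotter.trace('flat_a',s): print(d['conf'],d['box'])
print(u); cv2.imwrite('pics/s10.png',s['img'])
# black column test
g=cv2.cvtColor(s['img'],cv2.COLOR_BGR2GRAY); print((g[u[1]-30:u[1]+30:3,u[0]-18:u[0]+18:3]))
```

```text
35.8 [ 0.46129551 -0.25061027  0.25214732] [-3.14071243  0.789625    2.701247  ] [-0.745 -0.535  2.     0.269  0.927 -1.953]
[-0.0442, -0.0004, 0.0618, -0.04, 90.24, 0.04]
0.95 [277.8, 301.3, 16.4, 38.2]
0.84 [344.0, 284.6, 36.5, 31.6]
0.83 [255.6, 178.9, 29.6, 14.0]
0.71 [303.4, 195.7, 58.1, 29.0]
0.61 [374.9, 360.0, 30.3, 47.1]
[286 320]
[[ 75  76  74  72  73  71  72  75  72  75  75  72]
 [ 68  78  71  73  73  72  73  71  78  72  72  72]
 [ 74  77  74  72  72  69  74  75  70  75  71  74]
 [ 73  74  73  73  74  75  75  71  74  77  74  74]
 [ 75  75  77  72  76  62  61  19  17  72  73  78]
 [ 71  73  74  73  72  72  38  16  15  77  69  76]
 [ 75  73  73  76  77  70  37  12  17 133  72  76]
 [ 73  73  73  72  74  70  41  17  16 132  75  76]
 [ 74  74  72  73  76  69  40  18  17 126  66  72]
 [ 74  75  71  73  66  30  21  17  20  56  75  76]
 [ 77  73  75  73  77  37  20   9   9  58  75  74]
 [ 75  74  71  77  76  35  16   9  11 101  74  77]
 [ 73  73  70  74  76  34  23  13   2 101  74  72]
 [ 73  73  72  73  74  32  22  12  11 101  74  71]
 [ 72  73  75  73  77  32  20  13  13  96  77  72]
 [ 72  73  74  73  77  34  21  16  12  78  76  74]
 [ 73  71  72  75  73  36  22  11   9  71  75  74]
 [ 72  70  78  70  74  70  71  26  24  77  75  74]
 [ 74  71  75  72  75  71  71  74  74  75  77  77]
 [ 73  75  74  71  72  73  73  74  74  77  74  70]]
```

It stands upright at (286,320). Swing round to the far side.

Call:
servo_tool(
  commands=[-0.044,0,0.062,0,90,0,0.062,-0.044,0,0.062,0,90,0,0.062,-0.044,0,0.062,0,90,0,0.062,-0.044,0,0.062,0,90,0,0.062,-0.044,0,0.062,0,90,0,0.062,-0.044,0,0.062,0,90,0,0.062,-0.044,0,0.062,0,90,0,0.062,-0.044,0,0.062,0,90,0,0.062,-0.044,0,0.062,0,90,0,0.062,-0.044,0,0.062,0,90,0,0.062],
)

```text
time: 37.15
tool_pos: [0.527, -0.2817, 0.2287]
ee_rot: [3.138, -0.798, 2.702]
wrist_force: [0.3, -0.1, -0.2]
width: 0.062
finger_force: 0.0
```

Call:
servo_tool(
  commands=[-0.04,0,0.04,0,0,0,0.062,-0.075,0,0.075,0,0,0,0.062,-0.08,0,0.08,0,0,0,0.062,-0.08,0,0.08,0,0,0,0.062],
)

```text
time: 37.65
tool_pos: [0.5268, -0.2812, 0.1236]
ee_rot: [3.14, -0.786, 2.701]
wrist_force: [0.1, -0.1, 0.3]
width: 0.0619
finger_force: 0.0
```

Run:
```python
from h import *
o,T=tool(); print(o['time'],o['tool_pos'],o['ee_rot'],o['joint_positions'].round(3))
print(rel(.465,-.2525,.055,2.70,45))
s=shot('wrist'); cv2.imwrite('pics/w11.png',s['img'])
for d in spotter.trace('flat_a',s): print(d['conf'],d['box'])
print(proj(s,[[.461,-.2505,.073],[.461,-.2505,.003]]))
```

```text
37.65 [ 0.52682455 -0.28121941  0.12363219] [ 3.13987693 -0.78602528  2.70090378] [-0.544  0.837  0.712 -0.103  2.374 -1.719]
[-0.0004, -0.0006, 0.0967, 0.06, -0.04, 0.04]
0.79 [334.4, 375.9, 47.5, 33.9]
0.6 [245.1, 186.1, 57.6, 65.8]
[[273.42507508 199.53365682]
 [273.42376409 240.45259606]]
```

View pics/w11.png

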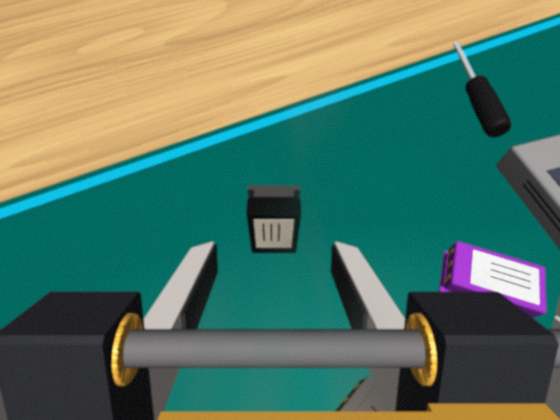

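Pack stands with label facing away from the robot at (274,235), tail up, between the jaws. Grip, lift.

Call:
servo_tool(
  commands=[0,0,0.05,0,0,0,0.062,0,0,0.085,0,0,0,0.062,0,-0.001,0.095,0,0,0,0.062,0,-0.001,0.097,0,0,0,0.062,0,-0.001,0.097,0,0,0,0.03,0,-0.001,0.097,0,0,0,0.03,0,-0.001,0.097,0,0,0,0.03,0,-0.001,0.097,0,0,0,0.03],
)

```text
time: 38.75
tool_pos: [0.4654, -0.2531, 0.0537]
ee_rot: [3.14, -0.785, 2.701]
wrist_force: [2.0, -0.6, 3.2]
width: 0.0395
finger_force: 30.0
```

Call:
servo_tool(
  commands=[0.03,0,-0.03,0,0,0,0.03,0.07,0,-0.07,0,0,0,0.03,0.11,0,-0.11,0,0,0,0.03,0.11,0,-0.11,0,0,0,0.03,0.11,0,-0.11,0,0,0,0.03],
)

```text
time: 39.38
tool_pos: [0.4648, -0.2531, 0.2074]
ee_rot: [3.14, -0.788, 2.702]
wrist_force: [-0.3, 0.1, -1.7]
width: 0.0397
finger_force: 30.0
```

Run:
```python
from h import *
o,T=tool(); print(o['time'],o['tool_pos'],o['ee_rot'],o['joint_positions'].round(3),o['width'],o['wrist_force'].round(1))
print(rel(.5211,.150,.2,2.9864,-45),rel(.49,-.1,.22,2.85,-10))
```

```text
39.375 [ 0.46483825 -0.25305145  0.20735352] [ 3.13955052 -0.78766424  2.70164342] [-0.555  0.625  0.885 -0.119  2.413 -1.741] 0.03970362719224125 [-0.3  0.1 -1.7]
[0.08, 0.3884, 0.0916, 0.11, -89.45, -18.21] [0.0389, 0.1491, 0.0214, 2.77, -55.02, -8.48]
```

Call:
servo_tool(
  commands=[0.08,0.388,0.08,0,-89.5,-18.2,0.03,0.08,0.388,0.08,0,-89.5,-18.2,0.03,0.08,0.388,0.08,0,-89.5,-18.2,0.03,0.08,0.388,0.08,0,-89.5,-18.2,0.03,0.08,0.388,0.08,0,-89.5,-18.2,0.03,0.08,0.388,0.08,0,-89.5,-18.2,0.03,0.08,0.388,0.08,0,-89.5,-18.2,0.03,0.08,0.388,0.08,0,-89.5,-18.2,0.03,0.08,0.388,0.08,0,-89.5,-18.2,0.03,0.08,0.388,0.08,0,-89.5,-18.2,0.03],
)

```text
time: 40.62
tool_pos: [0.5248, 0.1458, 0.2026]
ee_rot: [-3.136, 0.777, 2.991]
wrist_force: [-0.3, 0.1, -2.2]
width: 0.0398
finger_force: 30.0
```

Call:
servo_tool(
  commands=[0,0,0,0,0,0,0.03,0,0,0,0,0,0,0.03,0,0,0,0,0,0,0.03],
)

```text
time: 41.0
tool_pos: [0.5292, 0.1457, 0.2101]
ee_rot: [3.139, 0.787, 2.983]
wrist_force: [0.5, 0.3, -2.0]
width: 0.0398
finger_force: 30.0
```

Run:
```python
from h import *
o,T=tool(); print(o['time'],o['tool_pos'],o['ee_rot'],o['joint_positions'].round(3),o['width'],o['wrist_force'].round(1))
for z in(.1,.058): print(rel(.5211,.150,z,2.9864,-45))
s=shot('wrist'); cv2.imwrite('pics/w12.png',s['img'])
```

```text
41.0 [0.5292202  0.14568765 0.21008481] [3.13900785 0.78705633 2.98276538] [ 0.395 -0.353  1.97  -0.501  0.881 -0.825] 0.03980539108288335 [ 0.5  0.3 -2. ]
[0.0841, 0.0028, 0.0716, 0.0, 0.1, -0.15]
[0.1139, 0.0027, 0.1012, 0.0, 0.1, -0.15]
```

View pics/w12.png

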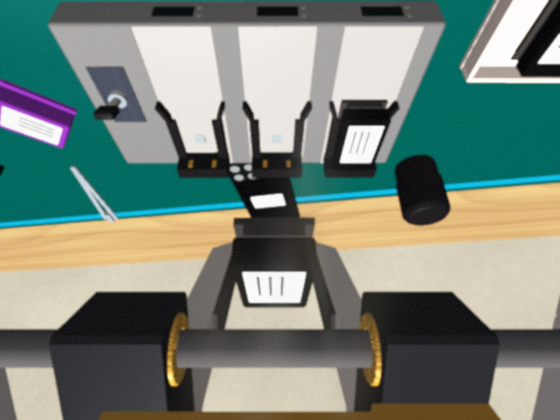

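Held pack is now label up, nose forward; bays 1 and 2 empty, bay 0 filled. Lower onto the middle lane.

Call:
servo_tool(
  commands=[0.03,0.003,0.03,0,0,-0.1,0.03,0.07,0.003,0.06,0,0,-0.1,0.03,0.1,0.003,0.087,0,0,-0.1,0.03,0.112,0.003,0.1,0,0,-0.1,0.03,0.114,0.003,0.101,0,0,-0.1,0.03,0.114,0.003,0.101,0,0,-0.1,0.03,0.114,0.003,0.101,0,0,-0.1,0.03],
)

```text
time: 41.92
tool_pos: [0.5209, 0.151, 0.059]
ee_rot: [3.139, 0.789, 2.985]
wrist_force: [-0.1, 0.3, -1.7]
width: 0.0394
finger_force: 30.0
```

Run:
```python
from h import *
o,T=tool(); print(o['time'],o['tool_pos'],o['ee_rot'],o['joint_positions'].round(3),o['width'],o['wrist_force'].round(1))
for z in(.054,): print(rel(.5211,.150,z,2.9864,-45))
```

```text
41.925 [0.52093188 0.15097627 0.05902574] [3.13936211 0.78900737 2.98548032] [ 0.419 -0.18   2.172 -0.766  0.587 -0.468] 0.039424732415542015 [-0.1  0.3 -1.7]
[0.0033, -0.0009, 0.0038, 0.09, 0.21, -0.04]
```

Call:
servo_tool(
  commands=[0.002,-0.001,0.002,0,0.2,0,0.03,0.0037,-0.001,0.0037,0,0.2,0,0.03,0.0042,-0.001,0.0042,0,0.2,0,0.03,0.0042,-0.001,0.0042,0,0.2,0,0.03],
)

```text
time: 42.42
tool_pos: [0.5217, 0.1499, 0.0548]
ee_rot: [3.14, 0.789, 2.987]
wrist_force: [-5.1, -1.4, 8.8]
width: 0.0398
finger_force: 30.0
```

Call:
servo_tool(
  commands=[0,0,0,0,0,0,0.05,0,0,0,0,0,0,0.064,0,0,0,0,0,0,0.064,0,0,-0.04,0,0,0,0.064,-0.03,0,-0.09,0,0,0,0.064,-0.079,0,-0.09,0,10,0,0.064,-0.079,0,-0.09,0,20,0,0.064,-0.079,0,-0.07,0,30,0,0.064,-0.079,0,-0.056,0,40,0,0.064,-0.079,0,-0.056,0,45,0,0.064],
)

```text
time: 43.68
tool_pos: [0.5375, 0.1461, 0.1453]
ee_rot: [-3.141, -0.007, 2.985]
wrist_force: [-0.7, -0.4, -0.2]
width: 0.064
finger_force: 0.0
```

Call:
servo_tool(
  commands=[0,0,0,0,0,0,0.064,0,0,0,0,0,0,0.064,0,0,0,0,0,0,0.064],
)

```text
time: 44.05
tool_pos: [0.5353, 0.1475, 0.1473]
ee_rot: [3.141, -0.001, 2.988]
wrist_force: [0.7, 0.2, -0.6]
width: 0.0636
finger_force: 0.0
```

Run:
```python
from h import *
o,T=tool(); print(o['time'],o['tool_pos'],o['ee_rot'],o['joint_positions'].round(3),o['width'],o['wrist_force'].round(1))
s=shot('wrist'); cv2.imwrite('pics/w13.png',s['img'])
r=find('done_a',s,(.538,.147),-.155,z=.037); print(r); r=find('flat_a',s,(.538,.147),-.155,z=.037); print(r)
print(rel(.538,.147,.0594,2.9864))
print(rel(r[0][0],r[0][1],.0594,r[0][2]+np.pi))
```

```text
44.05 [0.53528204 0.1475294  0.14726439] [ 3.14134584e+00 -7.80075034e-04  2.98824821e+00] [ 0.167  0.123  1.469  0.     1.55  -1.251] 0.06355533531269397 [ 0.7  0.2 -0.6]
(array([ 0.538,  0.147, -0.155]), np.float64(1.0), [74.8, 250.0, 38.0, 12.3], 0.34)
(array([ 0.5361,  0.1473, -0.1442]), np.float64(0.026), [244.6, 169.2, 59.9, 97.0], 0.71)
[-0.0026, -0.0001, 0.088, 0.02, -0.05, 0.1]
[-0.0007, -0.0001, 0.088, 0.02, -0.05, -0.53]
```

Call:
servo_tool(
  commands=[-0.001,0,0.05,0,0,0,0.064,-0.001,0,0.08,0,0,0,0.064,-0.001,0,0.086,0,0,0,0.064,-0.001,0,0.087,0,0,0,0.064,-0.001,0,0.087,0,0,0,0.064],
)

```text
time: 44.82
tool_pos: [0.5382, 0.1473, 0.0618]
ee_rot: [3.14, 0.001, 2.987]
wrist_force: [0.2, 0.8, 0.1]
width: 0.0643
finger_force: 0.0
```

Run:
```python
from h import *
o,T=tool(); print(o['time'],o['tool_pos'],o['ee_rot'])
print(rel(.5361,.1473,.0590,2.9864))
```

```text
44.825 [0.53817059 0.1472504  0.06180436] [3.14044300e+00 1.28894479e-03 2.98734757e+00]
[0.0021, -0.0003, 0.0028, 0.07, 0.07, 0.05]
```

Call:
servo_tool(
  commands=[0.002,0,0.002,0,0,0,0.064,0.002,0,0.0025,0,0,0,0.05,0.002,0,0.0025,0,0,0,0.03,0.002,0,0.0025,0,0,0,0.03,0.002,0,0.0025,0,0,0,0.03,0.002,0,0.0025,0,0,0,0.03],
)

```text
time: 45.58
tool_pos: [0.535, 0.1474, 0.0575]
ee_rot: [3.141, -0.002, 2.987]
wrist_force: [-0.1, -0.4, 1.0]
width: 0.0395
finger_force: 30.0
```

Call:
servo_tool(
  commands=[-0.01,0,0,0,0,0,0.03,-0.02,0,0,0,0,0,0.03,-0.03,0,0,0,0,0,0.03,-0.04,0,0,0,0,0,0.03,-0.046,0,0,0,0,0,0.03,-0.046,0,0,0,0,0,0.03],
)

```text
time: 46.32
tool_pos: [0.5817, 0.14, 0.0575]
ee_rot: [3.141, -0.0, 2.987]
wrist_force: [-1.3, 0.3, 2.3]
width: 0.0398
finger_force: 30.0
```

Run:
```python
from h import *
o,T=tool(); print(o['time'],o['tool_pos'],o['ee_rot'],o['width'],o['wrist_force'].round(1),o['wrist_torque'].round(2)); print(rel(.609,.1362,.059,2.9864))
```

```text
46.325 [0.58165769 0.14002666 0.05747986] [ 3.14136612e+00 -2.31164792e-05  2.98699119e+00] 0.039792389827725684 [-1.3  0.3  2.3] [0.08 0.22 0.01]
[-0.0276, 0.0004, -0.0015, 0.01, -0.0, 0.03]
```

Call:
servo_tool(
  commands=[-0.01,0,0,0,0,0,0.03,-0.02,0,0,0,0,0,0.03,-0.027,0,0,0,0,0,0.03,-0.032,0,0,0,0,0,0.03,-0.035,0,0,0,0,0,0.03,-0.035,0,0,0,0,0,0.03],
)

```text
time: 47.08
tool_pos: [0.6086, 0.136, 0.0574]
ee_rot: [-3.14, -0.018, 2.988]
wrist_force: [-19.1, 1.8, 14.9]
width: 0.0396
finger_force: 31.9
```

Call:
servo_tool(
  commands=[0.006,0,-0.001,0,0,0,0.03,0.008,0,-0.001,0,0,0,0.03,0.01,0,-0.001,0,0,0,0.03],
)

```text
time: 47.45
tool_pos: [0.606, 0.136, 0.0577]
ee_rot: [-3.141, -0.0, 2.987]
wrist_force: [2.0, 0.6, -1.1]
width: 0.04
finger_force: 30.0
```

Call:
servo_tool(
  commands=[0.003,0,0,0,0,0,0.03,0.003,0,0,0,0,0,0.03,0.003,0,0,0,0,0,0.03],
)

```text
time: 47.82
tool_pos: [0.6048, 0.1362, 0.0581]
ee_rot: [3.141, 0.004, 2.987]
wrist_force: [6.0, -1.0, -4.1]
width: 0.04
finger_force: 30.0
```

Call:
servo_tool(
  commands=[-0.006,0,0,0,0,0,0.03,-0.01,0,0,0,0,0,0.03,-0.01,0,0,0,0,0,0.03,-0.005,0,0,0,0,0,0.06,-0.005,0,0,0,0,0,0.06,-0.005,0,-0.01,0,0,0,0.06,0.03,0,-0.06,0,0,0,0.06,0.03,-0.04,-0.12,0,0,0,0.07,0.03,-0.04,-0.12,0,0,0,0.08,0.03,-0.04,-0.12,0,0,0,0.08],
)

```text
time: 49.08
tool_pos: [0.5672, 0.1017, 0.1794]
ee_rot: [3.141, 0.0, 2.986]
wrist_force: [-0.4, -0.3, -0.2]
width: 0.0793
finger_force: 0.0
```

```bash
cat >> h.py <<'E'
def labelpos(s,b):
    "label centre near bay point b, at z .063"
    g=cv2.cvtColor(s['img'],cv2.COLOR_BGR2GRAY); u=proj(s,[b[0]-.004,b[1]+.001,.063])[0].astype(int); x0,y0=u[0]-28,u[1]-40
    m=(g[y0:y0+80,x0:x0+56]>120).astype(np.uint8); l=cv2.connectedComponents(m)[1]; i=l[40,28]
    rr=cv2.minAreaRect(np.argwhere(l==i)[:,::-1].astype(np.float32)); return pix2plane(s,np.array(rr[0])+[x0,y0],.063)[0]-[*b,0],rr[1],rr[2]
E
python3 - <<'E'
from h import *
o,T=tool(); print(o['time'],o['tool_pos'],o['ee_rot'],o['qvel'].round(3))
s=shot('wrist'); cv2.imwrite('pics/w14.png',s['img'])
for b in((.6208,.2113),(.609,.1362)): print(labelpos(s,b))
s=shot('scene')
for d in spotter.trace('flat_a',s): print(d['conf'],d['box'])
print(rel(.58,-.25,.22,3.14))
E
```

```text
49.075 [0.56720304 0.10166794 0.17939081] [3.14063195e+00 2.69468414e-04 2.98631901e+00] [ 0.014  0.038  0.049  0.005 -0.008  0.001]
(array([-0.0041527 ,  0.00073438,  0.063     ]), (36.21619415283203, 57.12451171875), 5.355824947357178)
(array([-4.11885413e-03, -3.72095140e-06,  6.30000000e-02]), (56.0, 37.0), 90.0)
0.83 [288.9, 259.3, 39.1, 31.1]
0.79 [203.2, 132.0, 22.7, 19.3]
0.67 [207.5, 168.0, 27.1, 31.4]
0.67 [299.5, 287.6, 44.8, 30.1]
[-0.0678, -0.346, -0.0443, -0.0, -0.34, -8.73]
```

Both latched packs' labels sit at the same -4.1 mm offset as the original charged pack: home. Next flat_a at (.631,-.249).

Call:
servo_tool(
  commands=[-0.01,-0.06,-0.044,0,0,-2,0.08,-0.068,-0.346,-0.044,0,0,-8.7,0.08,-0.068,-0.346,-0.044,0,0,-8.7,0.08,-0.068,-0.346,-0.044,0,0,-8.7,0.08,-0.068,-0.346,-0.044,0,0,-8.7,0.08,-0.068,-0.346,-0.044,0,0,-8.7,0.08,-0.068,-0.346,-0.044,0,0,-8.7,0.08,-0.068,-0.346,-0.044,0,0,-8.7,0.08,-0.068,-0.346,-0.044,0,0,-8.7,0.08],
)

```text
time: 50.35
tool_pos: [0.5809, -0.2486, 0.2215]
ee_rot: [3.14, -0.003, 3.141]
wrist_force: [-0.1, -0.3, 0.9]
width: 0.0799
finger_force: 0.0
```

Run:
```python
from h import *
o,T=tool(); print(o['time'],o['tool_pos'],o['ee_rot'],o['qvel'].round(3))
s=shot('wrist'); cv2.imwrite('pics/w15.png',s['img'])
r=find('flat_a',s,(.631,-.249),.345); print(r)
for d in spotter.trace('flat_a',s): print(d['conf'],d['box'])
x,y,w=r[0]; print(rel(x,y,.05,w+np.pi))
```

```text
50.35 [ 0.58092502 -0.24859647  0.22154784] [ 3.14020033e+00 -2.85628654e-03  3.14142278e+00] [ 0.006 -0.011 -0.004 -0.003  0.001 -0.001]
(array([ 0.6316, -0.2482,  0.3086]), np.float64(0.045), [247.0, 197.8, 54.9, 73.9], 0.85)
0.85 [247.0, 197.8, 54.9, 73.9]
0.7 [60.1, 146.4, 86.3, 75.6]
0.42 [460.2, 89.7, 99.8, 170.7]
[-0.0509, 0.0008, 0.1722, 0.04, -0.1, -17.71]
```

Call:
servo_tool(
  commands=[-0.051,0.001,0.05,0,0,-17.7,0.065,-0.051,0.001,0.1,0,0,-17.7,0.065,-0.051,0.001,0.15,0,0,-17.7,0.065,-0.051,0.001,0.18,0,0,-17.7,0.065,-0.051,0.001,0.196,0,0,-17.7,0.065,-0.051,0.001,0.199,0,0,-17.7,0.065,-0.051,0.001,0.199,0,0,-17.7,0.03,-0.051,0.001,0.199,0,0,-17.7,0.03,-0.051,0.001,0.199,0,0,-17.7,0.03,-0.051,0.001,0.199,0,0,-17.7,0.03],
)

```text
time: 51.75
tool_pos: [0.6321, -0.2495, 0.0247]
ee_rot: [-3.142, 0.0, -2.835]
wrist_force: [-0.0, 0.4, 4.9]
width: 0.0397
finger_force: 29.9
```

Call:
servo_tool(
  commands=[0,0,-0.06,0,0,0,0.03,0,0,-0.1,0,0,0,0.03,0,0,-0.1,0,0,0,0.03,0,0,-0.1,0,0,0,0.03],
)

```text
time: 52.25
tool_pos: [0.6306, -0.2492, 0.1209]
ee_rot: [3.139, -0.004, -2.835]
wrist_force: [0.4, 0.0, -1.9]
width: 0.0396
finger_force: 29.9
```

Run:
```python
from h import *
o,T=tool(); print(o['time'],o['tool_pos'],o['ee_rot'],o['joint_positions'].round(3),o['width'],o['wrist_force'].round(1))
print(rel(.46,-.25,.10,2.70))
```

```text
52.25 [ 0.63056107 -0.24922793  0.12089339] [ 3.13857969 -0.00415944 -2.83527732] [-4.600e-01  4.080e-01  1.169e+00 -1.000e-03  1.569e+00 -2.337e+00] 0.03961765631395321 [ 0.4  0.  -1.9]
[0.1628, 0.0506, 0.0217, 0.08, -0.29, 42.85]
```

Call:
servo_tool(
  commands=[0.163,0.051,0.01,0,0,42.8,0.03,0.163,0.051,0.01,0,0,42.8,0.03,0.163,0.051,0.01,0,0,42.8,0.03,0.163,0.051,0.01,0,0,42.8,0.03,0.163,0.051,0.05,0,0,42.8,0.03,0.163,0.051,0.085,0,0,42.8,0.03,0.163,0.051,0.092,0,0,42.8,0.03,0.163,0.051,0.095,0,0,42.8,0.03,0.163,0.051,0.096,0,0,42.8,0.03],
)

```text
time: 53.38
tool_pos: [0.4612, -0.2505, 0.0282]
ee_rot: [-3.141, -0.0, 2.701]
wrist_force: [-0.1, -0.3, -1.7]
width: 0.0396
finger_force: 29.9
```

Call:
servo_tool(
  commands=[0,0,0,0,0,0,0.03,0,0,0,0,0,0,0.03],
)

```text
time: 53.62
tool_pos: [0.4611, -0.2504, 0.0283]
ee_rot: [-3.141, -0.0, 2.701]
wrist_force: [-0.2, 0.7, -1.6]
width: 0.0394
finger_force: 29.9
```

Call:
servo_tool(
  commands=[0,0,0.0035,0,0,0,0.03,0,0,0.0035,0,0,0,0.05,0,0,0.0035,0,0,0,0.064,0,0,-0.04,0,0,0,0.064,0,0,-0.1,0,0,0,0.064,-0.035,0,-0.1,0,20,0,0.064,-0.07,0,-0.09,0,30,0,0.064,-0.07,0,-0.075,0,45,0,0.064,-0.07,0,-0.065,0,45,0,0.064,-0.07,0,-0.065,0,45,0,0.064],
)

```text
time: 54.88
tool_pos: [0.5231, -0.2793, 0.0835]
ee_rot: [3.14, -0.801, 2.703]
wrist_force: [0.5, 0.5, -0.8]
width: 0.0643
finger_force: 0.0
```

Call:
servo_tool(
  commands=[0,0,0,0,0,0,0.064,0,0,0,0,0,0,0.064],
)

```text
time: 55.12
tool_pos: [0.5244, -0.2803, 0.0966]
ee_rot: [-3.14, -0.779, 2.7]
wrist_force: [0.2, -0.5, 0.6]
width: 0.064
finger_force: 0.0
```

Run:
```python
from h import *
o,T=tool(); print(o['time'],o['tool_pos'],o['ee_rot'],o['joint_positions'].round(3),o['width'])
s=shot('wrist'); cv2.imwrite('pics/w16.png',s['img']); r=find('flat_a',s,(.461,-.2505),-.44); print(r)
x,y,w=r[0]; print(rel(x,y,.018,w+np.pi,45))
```

```text
55.125 [ 0.52444807 -0.28030332  0.09656505] [-3.1398154  -0.77926456  2.69963837] [-0.544  0.84   0.758 -0.1    2.318 -1.712] 0.06402853873529818
(array([ 0.4601, -0.2505, -0.4266]), np.float64(0.025), [247.6, 177.5, 56.5, 90.1], 0.65)
[-0.0049, -0.0004, 0.1058, 0.52, 0.35, -0.62]
```

Call:
servo_tool(
  commands=[-0.005,0,0.05,0,0.3,0,0.064,-0.005,0,0.09,0,0.3,0,0.064,-0.005,0,0.102,0,0.3,0,0.064,-0.005,0,0.1045,0,0.3,0,0.064,-0.005,0,0.1045,0,0.3,0,0.03,-0.005,0,0.1045,0,0.3,0,0.03,-0.005,0,0.1045,0,0.3,0,0.03,-0.005,0,0.1045,0,0.3,0,0.03],
)

```text
time: 56.22
tool_pos: [0.4613, -0.2505, 0.0167]
ee_rot: [-3.14, -0.79, 2.7]
wrist_force: [0.6, -0.8, 7.2]
width: 0.0399
finger_force: 34.1
```

Call:
servo_tool(
  commands=[0.04,0,-0.04,0,0,0,0.03,0.085,0,-0.085,0,0,0,0.03,0.09,0,-0.09,0,0,0,0.03,0.09,0,-0.09,0,0,0,0.03],
)

```text
time: 56.72
tool_pos: [0.4618, -0.2507, 0.1418]
ee_rot: [-3.141, -0.789, 2.701]
wrist_force: [0.2, -0.6, -2.0]
width: 0.0397
finger_force: 29.9
```

Run:
```python
from h import *
o,T=tool(); print(o['time'],o['tool_pos'],o['ee_rot'],o['joint_positions'].round(3),o['width'],o['wrist_force'].round(1))
print(rel(.46,-.25,.14,2.70,-45))
```

```text
56.725 [ 0.46183434 -0.25071146  0.14180228] [-3.14055434 -0.78929273  2.70051748] [-0.553  0.648  0.981 -0.108  2.296 -1.721] 0.03974672529798671 [ 0.2 -0.6 -2. ]
[0.0001, -0.0001, 0.0027, -0.05, -90.22, 0.08]
```

Rotate to −45° and settle.

Call:
servo_tool(
  commands=[0,0,0,0,-90,0,0.03,0,0,0,0,-90,0,0.03,0,0,0,0,-90,0,0.03,0,0,0,0,-90,0,0.03,0,0,0,0,-90,0,0.03,0,0,0,0,-90,0,0.03,0,0,0,0,-90,0,0.03,0,0,0,0,-90,0,0.03,0,0,0,0,-90,0,0.03,0,0,0,0,-90,0,0.03],
)

```text
time: 57.98
tool_pos: [0.4584, -0.2483, 0.1365]
ee_rot: [3.139, 0.77, 2.698]
wrist_force: [-0.6, -0.2, -1.0]
width: 0.04
finger_force: 29.9
```

Call:
servo_tool(
  commands=[0,0,0,0,0,0,0.03,0,0,0,0,0,0,0.03,0,0,0,0,0,0,0.03],
)

```text
time: 58.35
tool_pos: [0.4617, -0.2506, 0.1428]
ee_rot: [-3.141, 0.778, 2.702]
wrist_force: [0.1, -0.1, -0.2]
width: 0.04
finger_force: 29.9
```

Run:
```python
from h import *
o,T=tool(); print(o['time'],o['tool_pos'],o['ee_rot'],o['width'],o['wrist_force'].round(1))
print(rel(.46,-.25,.042,2.70,-45))
```

```text
58.35 [ 0.46169958 -0.25059007  0.14281148] [-3.14066622  0.77829448  2.70209721] 0.0399535242079482 [ 0.1 -0.1 -0.2]
[0.0721, -0.0001, 0.0705, 0.03, -0.41, 0.09]
```

Call:
servo_tool(
  commands=[0.03,0,0.03,0,-0.4,0,0.03,0.06,0,0.058,0,-0.4,0,0.03,0.07,0,0.068,0,-0.4,0,0.03,0.072,0,0.07,0,-0.4,0,0.03,0.072,0,0.07,0,-0.4,0,0.03,0.072,0,0.07,0,-0.4,0,0.03],
)

```text
time: 59.1
tool_pos: [0.46, -0.2501, 0.0436]
ee_rot: [-3.14, 0.788, 2.703]
wrist_force: [-0.0, 0.1, -2.1]
width: 0.04
finger_force: 29.9
```

Run:
```python
from h import *
o,T=tool(); print(o['time'],o['tool_pos'],o['ee_rot'],o['width'],o['wrist_force'].round(1))
s=shot('side'); u=proj(s,o['tool_pos'])[0].astype(int); cv2.imwrite('pics/s17.png',cv2.resize(s['img'][u[1]-70:u[1]+70,u[0]-90:u[0]+90],None,fx=3,fy=3))
for d in spotter.trace('flat_a',s): print(d['conf'],d['box'])
```

```text
59.1 [ 0.45998205 -0.25013343  0.04362608] [-3.13962208  0.78795597  2.70250136] 0.04000898825899799 [-0.   0.1 -2.1]
0.9 [260.1, 192.6, 31.2, 16.0]
0.77 [280.4, 295.5, 15.5, 42.9]
0.75 [377.0, 360.0, 29.6, 47.3]
0.66 [252.7, 176.5, 30.0, 18.8]
0.42 [348.5, 253.5, 52.5, 14.0]
0.3 [216.2, 246.1, 20.1, 9.6]
```

Held upright (box 15×43). Lower 5.5 mm to contact.

Call:
servo_tool(
  commands=[0.003,0,0.003,0,0,0,0.03,0.004,0,0.004,0,0,0,0.03,0.0045,0,0.0045,0,0,0,0.03,0.0045,0,0.0045,0,0,0,0.03],
)

```text
time: 59.7
tool_pos: [0.4602, -0.2504, 0.0377]
ee_rot: [-3.14, 0.789, 2.701]
wrist_force: [-3.3, 2.0, 4.7]
width: 0.0396
finger_force: 29.9
```

Call:
servo_tool(
  commands=[0,0,0,0,0,0,0.05,0,0,0,0,0,0,0.066,0,0,0,0,0,0,0.066,0,0,-0.03,0,0,0,0.066,0,0,-0.08,0,0,0,0.066,-0.06,0,-0.12,0,0,0,0.066,-0.12,0,-0.15,0,0,0,0.066,-0.15,0,-0.15,0,0,0,0.066,-0.15,0,-0.15,0,0,0,0.066],
)

```text
time: 60.82
tool_pos: [0.4609, -0.2504, 0.2522]
ee_rot: [-3.138, 0.792, 2.704]
wrist_force: [0.0, 0.2, -1.1]
width: 0.0659
finger_force: 0.0
```

Run:
```python
from h import *
o,T=tool(); print(o['time'],o['tool_pos'],o['ee_rot'])
print(rel(.529,-.283,.24,2.70,45))
s=shot('side')
for d in spotter.trace('flat_a',s): print(d['conf'],d['box'])
```

```text
60.825 [ 0.46094979 -0.25041672  0.2522498 ] [-3.1381642   0.79154167  2.70415066]
[-0.0443, -0.0005, 0.0623, -0.15, 90.35, 0.11]
0.95 [376.4, 357.6, 31.9, 49.2]
0.9 [279.5, 299.2, 16.3, 44.1]
0.82 [255.0, 176.9, 32.1, 14.5]
0.68 [347.5, 254.7, 53.5, 11.4]
0.47 [268.9, 191.8, 23.7, 13.0]
```

Standing at (288,321). Swing to the far side as before.

Call:
servo_tool(
  commands=[-0.044,0,0.062,0,90,0,0.062,-0.044,0,0.062,0,90,0,0.062,-0.044,0,0.062,0,90,0,0.062,-0.044,0,0.062,0,90,0,0.062,-0.044,0,0.062,0,90,0,0.062,-0.044,0,0.062,0,90,0,0.062,-0.044,0,0.062,0,90,0,0.062,-0.044,0,0.062,0,90,0,0.062,-0.044,0,0.062,0,90,0,0.062,-0.044,0,0.062,0,90,0,0.062],
)

```text
time: 62.18
tool_pos: [0.5267, -0.2814, 0.2288]
ee_rot: [3.14, -0.796, 2.702]
wrist_force: [0.2, 0.2, 0.0]
width: 0.0616
finger_force: 0.0
```

Call:
servo_tool(
  commands=[-0.04,0,0.04,0,0,0,0.062,-0.075,0,0.075,0,0,0,0.062,-0.08,0,0.08,0,0,0,0.062,-0.08,0,0.08,0,0,0,0.062],
)

```text
time: 62.68
tool_pos: [0.5266, -0.2812, 0.1237]
ee_rot: [-3.141, -0.784, 2.7]
wrist_force: [-0.1, 0.7, 0.7]
width: 0.0623
finger_force: 0.0
```

Run:
```python
from h import *
o,T=tool(); print(o['time'],o['tool_pos'],o['ee_rot'])
print(rel(.4645,-.2525,.055,2.70,45))
s=shot('wrist'); cv2.imwrite('pics/w18.png',s['img'])
for d in spotter.trace('flat_a',s): print(d['conf'],d['box'])
print(proj(s,[[.461,-.2505,.073],[.461,-.2505,.003]]))
```

```text
62.675 [ 0.52656504 -0.28123231  0.12369911] [-3.14075    -0.78436293  2.70011509]
[-0.0001, -0.0005, 0.0969, -0.05, 0.06, 0.0]
[[273.81335008 199.66044374]
 [273.87772615 240.45551185]]
```

```bash
python3 -c "
import cv2
a=cv2.imread('pics/w11.png');b=cv2.imread('pics/w18.png')
print(cv2.absdiff(a,b)[170:280,230:320].mean(), cv2.cvtColor(b,6)[175:265:8,236:312:6])"
```

```text
3.7502020202020203 [[ 74  75  75  75  72  75  77  76  77  73  76  74  76]
 [ 75  75  71  74  74  71  70  78  76  74  80  73  73]
 [ 72  76  43  72  77  77  77  77  79  79  43  70  76]
 [ 71  73  26  14  21  22  20  24  25  26  27  78  76]
 [ 74  75  18  20  23  21  28  28  21  29  28  75  75]
 [ 73  74  15  18  17  13  13  21  22  25  31  74  74]
 [ 71  75  28 136 145 152 137 121 151 151  27  78  77]
 [ 75  78  52 116 155 152 129  87 150 149  26  80  78]
 [ 80  76  75  66 153 147 126  99 147 134  39  81  81]
 [ 78  80  80  25 102 104 103  99  96  81  61  82  80]
 [ 84  79  82  81  80  81  85  83  83  86  83  84  79]
 [ 86  85  76  82  85  83  88  84  83  85  85  86  87]]
```

Identical to the previous standing pose. Grip, lift.

Call:
servo_tool(
  commands=[0,0,0.05,0,0,0,0.062,0,0,0.085,0,0,0,0.062,0,0,0.095,0,0,0,0.062,0,0,0.097,0,0,0,0.062,0,0,0.097,0,0,0,0.03,0,0,0.097,0,0,0,0.03,0,0,0.097,0,0,0,0.03,0,0,0.097,0,0,0,0.03],
)

```text
time: 63.78
tool_pos: [0.4655, -0.2526, 0.0537]
ee_rot: [-3.14, -0.784, 2.7]
wrist_force: [2.4, -1.0, 2.7]
width: 0.0397
finger_force: 30.0
```

Call:
servo_tool(
  commands=[0.03,0,-0.03,0,0,0,0.03,0.07,0,-0.07,0,0,0,0.03,0.11,0,-0.11,0,0,0,0.03,0.11,0,-0.11,0,0,0,0.03,0.11,0,-0.11,0,0,0,0.03],
)

```text
time: 64.4
tool_pos: [0.4649, -0.252, 0.2074]
ee_rot: [-3.141, -0.786, 2.701]
wrist_force: [-0.4, -0.1, -2.4]
width: 0.0402
finger_force: 30.0
```

Run:
```python
from h import *
o,T=tool(); print(o['time'],o['tool_pos'],o['ee_rot'],o['joint_positions'].round(3),o['width'],o['wrist_force'].round(1))
ex=np.array([.988,-.1546]); p=np.array([.5972,.0611])-.089*ex; print(p)
print(rel(*p,.2,2.9864,-45))
```

```text
64.4 [ 0.46491182 -0.25201249  0.20738589] [-3.14119928 -0.78599064  2.70096155] [-0.553  0.622  0.887 -0.119  2.411 -1.739] 0.04023550306797769 [-0.4 -0.1 -2.4]
[0.509268  0.0748594]
[0.0649, 0.3146, 0.0753, -0.01, -89.37, -18.14]
```

Call:
servo_tool(
  commands=[0.065,0.315,0.065,0,-89.4,-18.1,0.03,0.065,0.315,0.065,0,-89.4,-18.1,0.03,0.065,0.315,0.065,0,-89.4,-18.1,0.03,0.065,0.315,0.065,0,-89.4,-18.1,0.03,0.065,0.315,0.065,0,-89.4,-18.1,0.03,0.065,0.315,0.065,0,-89.4,-18.1,0.03,0.065,0.315,0.065,0,-89.4,-18.1,0.03,0.065,0.315,0.065,0,-89.4,-18.1,0.03,0.065,0.315,0.065,0,-89.4,-18.1,0.03,0.065,0.315,0.065,0,-89.4,-18.1,0.03],
)

```text
time: 65.65
tool_pos: [0.5126, 0.0722, 0.2019]
ee_rot: [-3.137, 0.776, 2.99]
wrist_force: [-0.0, 0.0, -1.9]
width: 0.0398
finger_force: 30.0
```

Call:
servo_tool(
  commands=[0,0,0,0,0,0,0.03,0,0,0,0,0,0,0.03,0,0,0,0,0,0,0.03],
)

```text
time: 66.03
tool_pos: [0.5168, 0.0718, 0.2091]
ee_rot: [-3.141, 0.786, 2.985]
wrist_force: [0.5, -0.1, -1.6]
width: 0.04
finger_force: 30.0
```

Run:
```python
from h import *
o,T=tool(); print(o['time'],o['tool_pos'],o['ee_rot'],o['joint_positions'].round(3),o['width'],o['wrist_force'].round(1))
print(rel(.5093,.0749,.058,2.9864,-45))
s=shot('wrist'); cv2.imwrite('pics/w19.png',s['img'])
a=cv2.imread('pics/w12.png'); print(cv2.absdiff(a,s['img'])[225:310,235:315].mean())
```

```text
66.025 [0.51683922 0.07179851 0.20913801] [-3.14111984  0.78604484  2.98493602] [ 0.184 -0.473  2.049 -0.324  0.836 -1.104] 0.04002917274560344 [ 0.5 -0.1 -1.6]
[0.1125, 0.0019, 0.1012, -0.09, 0.04, -0.06]
5.760098039215686
```

Call:
servo_tool(
  commands=[0.03,0.002,0.03,0,0,0,0.03,0.07,0.002,0.06,0,0,0,0.03,0.1,0.002,0.087,0,0,0,0.03,0.11,0.002,0.1,0,0,0,0.03,0.1125,0.002,0.101,0,0,0,0.03,0.1125,0.002,0.101,0,0,0,0.03,0.1125,0.002,0.101,0,0,0,0.03],
)

```text
time: 66.95
tool_pos: [0.5094, 0.0754, 0.0592]
ee_rot: [3.141, 0.788, 2.985]
wrist_force: [-0.2, -0.6, -1.1]
width: 0.0397
finger_force: 30.0
```

Run:
```python
from h import *
o,T=tool(); print(o['time'],o['tool_pos'],o['ee_rot'],o['width'],o['wrist_force'].round(1))
print(rel(.5093,.0749,.0545,2.9864,-45))
```

```text
66.95 [0.50938384 0.07538467 0.05921937] [3.14104948 0.78847822 2.98503976] 0.039671911690367254 [-0.2 -0.6 -1.1]
[0.0034, -0.0005, 0.0033, -0.02, 0.18, -0.05]
```

Call:
servo_tool(
  commands=[0.002,-0.0005,0.002,0,0.2,0,0.03,0.0035,-0.0005,0.0035,0,0.2,0,0.03,0.004,-0.0005,0.004,0,0.2,0,0.03,0.004,-0.0005,0.004,0,0.2,0,0.03],
)

```text
time: 67.45
tool_pos: [0.5104, 0.075, 0.0551]
ee_rot: [3.141, 0.788, 2.986]
wrist_force: [-4.7, -0.6, 6.2]
width: 0.0394
finger_force: 30.0
```

Call:
servo_tool(
  commands=[0,0,0,0,0,0,0.05,0,0,0,0,0,0,0.064,0,0,0,0,0,0,0.064,0,0,-0.04,0,0,0,0.064,-0.03,0,-0.09,0,0,0,0.064,-0.079,0,-0.09,0,10,0,0.064,-0.079,0,-0.09,0,20,0,0.064,-0.079,0,-0.07,0,30,0,0.064,-0.079,0,-0.056,0,40,0,0.064,-0.079,0,-0.056,0,45,0,0.064],
)

```text
time: 68.7
tool_pos: [0.526, 0.0715, 0.1457]
ee_rot: [-3.141, -0.008, 2.984]
wrist_force: [-0.3, -0.0, -0.0]
width: 0.0637
finger_force: 0.0
```

Call:
servo_tool(
  commands=[0,0,0,0,0,0,0.064,0,0,0,0,0,0,0.064,0,0,0,0,0,0,0.064],
)

```text
time: 69.08
tool_pos: [0.5239, 0.0726, 0.1477]
ee_rot: [-3.141, -0.001, 2.986]
wrist_force: [-0.1, 0.1, -0.2]
width: 0.0641
finger_force: 0.0
```

Run:
```python
from h import *
o,T=tool(); print(o['time'],o['tool_pos'],o['ee_rot'])
s=shot('wrist'); cv2.imwrite('pics/w20.png',s['img'])
r=find('flat_a',s,(.526,.0722),-.155,z=.037); print(r)
print(rel(r[0][0],r[0][1],.0610,2.9864))
```

```text
69.075 [0.52390772 0.07256865 0.14771756] [-3.14114028e+00 -1.44881299e-03  2.98624186e+00]
(array([ 0.525 ,  0.0722, -0.1559]), np.float64(0.034), [246.6, 170.3, 55.5, 95.2], 0.55)
[-0.0011, -0.0002, 0.0869, -0.02, -0.07, -0.01]
```

Call:
servo_tool(
  commands=[-0.0,0,0.05,0,0,0,0.064,0,0,0.08,0,0,0,0.064,0,0,0.085,0,0,0,0.064,0,0,0.086,0,0,0,0.064,0,0,0.086,0,0,0,0.064],
)

```text
time: 69.8
tool_pos: [0.5257, 0.0723, 0.0633]
ee_rot: [3.142, 0.001, 2.986]
wrist_force: [0.1, 0.4, 0.1]
width: 0.0642
finger_force: 0.0
```

Run:
```python
from h import *
o,T=tool(); print(o['time'],o['tool_pos'],o['ee_rot'])
print(rel(.525,.0722,.059,2.9864))
```

```text
69.8 [0.52574985 0.07228938 0.06331428] [3.14150253e+00 8.33850804e-04 2.98566515e+00]
[0.0007, -0.0002, 0.0043, 0.01, 0.05, -0.04]
```

Call:
servo_tool(
  commands=[0.001,0,0.003,0,0,0,0.064,0.001,0,0.004,0,0,0,0.05,0.001,0,0.004,0,0,0,0.03,0.001,0,0.004,0,0,0,0.03,0.001,0,0.004,0,0,0,0.03,0.001,0,0.004,0,0,0,0.03],
)

```text
time: 70.55
tool_pos: [0.5235, 0.0724, 0.0574]
ee_rot: [-3.141, -0.003, 2.986]
wrist_force: [-0.1, 0.9, 1.2]
width: 0.0396
finger_force: 30.0
```

Call:
servo_tool(
  commands=[-0.01,0,0,0,0,0,0.03,-0.02,0,0,0,0,0,0.03,-0.03,0,0,0,0,0,0.03,-0.04,0,0,0,0,0,0.03,-0.046,0,0,0,0,0,0.03,-0.046,0,0,0,0,0,0.03],
)

```text
time: 71.3
tool_pos: [0.5702, 0.065, 0.0574]
ee_rot: [-3.141, -0.001, 2.985]
wrist_force: [1.0, -0.1, 1.8]
width: 0.04
finger_force: 30.0
```

Run:
```python
from h import *
o,T=tool(); print(o['time'],o['tool_pos'],o['ee_rot'],o['width'],o['wrist_force'].round(1),o['wrist_torque'].round(2)); print(rel(.5972,.0611,.059,2.9864))
```

```text
71.3 [0.5701507  0.06497472 0.05736888] [-3.14106893e+00 -6.90751745e-04  2.98538777e+00] 0.040034084638664286 [ 1.  -0.1  1.8] [0.02 0.01 0.04]
[-0.0273, 0.0004, -0.0017, -0.03, -0.04, -0.06]
```

Call:
servo_tool(
  commands=[-0.01,0,0,0,0,0,0.03,-0.02,0,0,0,0,0,0.03,-0.027,0,0,0,0,0,0.03,-0.032,0,0,0,0,0,0.03,-0.035,0,0,0,0,0,0.03,-0.035,0,0,0,0,0,0.03],
)

```text
time: 72.05
tool_pos: [0.5965, 0.0609, 0.0573]
ee_rot: [-3.14, -0.02, 2.986]
wrist_force: [-20.9, 1.5, 16.8]
width: 0.0397
finger_force: 34.6
```

Call:
servo_tool(
  commands=[0.006,0,-0.001,0,0,0,0.03,0.011,0,-0.001,0,0,0,0.03,0.012,0,-0.001,0,0,0,0.03],
)

```text
time: 72.42
tool_pos: [0.5932, 0.0613, 0.058]
ee_rot: [-3.141, 0.001, 2.985]
wrist_force: [5.0, -0.4, -3.2]
width: 0.0394
finger_force: 30.0
```

Call:
servo_tool(
  commands=[-0.006,0,0,0,0,0,0.03,-0.01,0,0,0,0,0,0.03,-0.01,0,0,0,0,0,0.03,-0.004,0,0,0,0,0,0.06,-0.004,0,0,0,0,0,0.06,-0.004,0,-0.01,0,0,0,0.06,0.03,0,-0.06,0,0,0,0.06,0.03,0.04,-0.12,0,0,0,0.07,0.03,0.06,-0.12,0,0,0,0.08,0.03,0.06,-0.12,0,0,0,0.08],
)

```text
time: 73.68
tool_pos: [0.5728, 0.1269, 0.1805]
ee_rot: [3.141, 0.001, 2.988]
wrist_force: [-0.1, 0.3, -0.2]
width: 0.0799
finger_force: 0.0
```

Call:
servo_tool(
  commands=[0,0,-0.02,0,0,0,0.08,0,0,-0.02,0,0,0,0.08,0,0,-0.02,0,0,0,0.08],
)

```text
time: 74.05
tool_pos: [0.5714, 0.1248, 0.197]
ee_rot: [-3.14, -0.004, 2.985]
wrist_force: [-0.3, 0.5, -0.9]
width: 0.0802
finger_force: 0.0
```

Run:
```python
from h import *
o,T=tool(); print(o['time'],o['tool_pos'],o['ee_rot'],o['qvel'].round(3))
s=shot('wrist'); cv2.imwrite('pics/w21.png',s['img'])
for b in((.6208,.2113),(.609,.1362),(.5972,.0611)): print(labelpos(s,b))
u=proj(s,[.537,.0,.073])[0]; print(u)
for d in spotter.trace('switch',s): print(d['conf'],d['box'])
```

```text
74.05 [0.57139719 0.12478752 0.19698084] [-3.14028867 -0.00439022  2.98465818] [0.004 0.003 0.008 0.003 0.    0.002]
(array([-0.00513456,  0.00042748,  0.063     ]), (34.76573181152344, 53.325557708740234), 5.19442892074585)
(array([-3.95674360e-03,  3.03261346e-05,  6.30000000e-02]), (53.0, 35.0), 90.0)
(array([-0.00408044, -0.0001716 ,  0.063     ]), (54.222084045410156, 35.08705520629883), 87.87889862060547)
[122.01982735 191.83304824]
0.52 [124.2, 187.5, 26.3, 15.4]
```

View pics/w21.png

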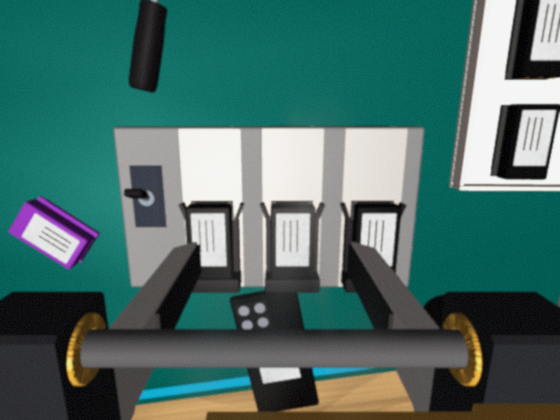

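All three packs home (front edges at row ~204, labels at (208,240),(290,240),(378,240)); toggle tip at (130,193), base (147,198). Triangulate the toggle.

Run:
```python
from h import *
b1=np.array([.609,.1362]);ex=np.array([.988,-.1546]);ey=np.array([.1546,.988])
o,T=tool(); s=shot('wrist'); g=cv2.cvtColor(s['img'],cv2.COLOR_BGR2GRAY); print(g[184:206:2,116:162:3])
for u,z in(((130,193),.071),((127,193),.073),((147,198),.04)):
    p=pix2plane(s,u,z)[0]; d=p[:2]-b1; print(u,p.round(4),'charger rel bay1',(d@ex).round(4),(d@ey).round(4))
for n in('scene','side'):
    q=shot(n); D=spotter.trace('switch',q); print(n,[(d['conf'],d['box']) for d in D]); 
    pts=[np.r_[b1+ex*a+ey*c,z] for a,c,z in((-.045,-.136,.073),(-.035,-.136,.037))]; print(proj(q,pts).round(1))
```

```text
[[104 128 167 168 164  97  62  64  66  65  65  67  64  67  63  74]
 [102 119 164 164 164 103  59  62  63  60  65  67  66  65  62  67]
 [106 115 163 134 120  79  48  46  51  61  65  65  66  70  63  69]
 [108 114 155  51  33  28  23  26  20  41  83  74  62  65  62  66]
 [103 112 151  43  34  32  30  26  23   7  77 142  74  67  59  64]
 [101 114 144  41  31  34  32  31  24  15  43 162 120  63  62  65]
 [105 107 156  91  43  19  21  20  19  15  16 139 159  63  63  63]
 [102 108 153 157 133  92  38  46  70  52  52 125 166  68  61  60]
 [108 107 152 163 165 147  63  82 153 132 107 155 164  69  64  65]
 [102 104 146 168 167 156  67  67 155 172 164 173 150  69  63  67]
 [105 106 140 162 165 158  67  64  96 161 172 161  93  66  64  59]]
(130, 193) [0.5391 0.0058 0.071 ] charger rel bay1 -0.0489 -0.1396
(127, 193) [0.5384 0.0042 0.073 ] charger rel bay1 -0.0493 -0.1413
(147, 198) [0.5504 0.0067 0.04  ] charger rel bay1 -0.0379 -0.137
scene [(0.4, [298.1, 213.5, 3.7, 14.1]), (0.19, [273.8, 233.1, 38.1, 31.8])]
[[301.  217.6]
 [296.9 229.9]]
side []
[[272.3 224. ]
 [276.6 235.3]]
```

Run:
```python
from h import *
b1=np.array([.609,.1362]);ex=np.array([.988,-.1546]);ey=np.array([.1546,.988])
p=b1-.085*ex-.137*ey; print(p,rel(*p,.13,2.9864),rel(*p,.068,2.9864))
```

```text
[0.5038398 0.013985 ] [0.0493, -0.1206, 0.0681, -0.04, -0.2, -0.05] [0.0491, -0.1206, 0.1301, -0.04, -0.2, -0.05]
```

Call:
servo_tool(
  commands=[0.05,-0.04,0,0,0,0,0.04,0.05,-0.12,0,0,0,0,0,0.05,-0.12,0.04,0,0,0,0,0.05,-0.12,0.07,0,0,0,0,0.05,-0.12,0.11,0,0,0,0,0.05,-0.12,0.13,0,0,0,0,0.05,-0.12,0.13,0,0,0,0,0.05,-0.12,0.13,0,0,0,0,0.05,-0.12,0.13,0,0,0,0],
)

```text
time: 75.53
tool_pos: [0.5044, 0.0148, 0.07]
ee_rot: [-3.141, 0.0, 2.986]
wrist_force: [0.6, -0.5, 0.4]
width: 0.0003
finger_force: 0.0
```

Run:
```python
from h import *
o,T=tool(); print(o['time'],o['tool_pos'],o['width'],o['wrist_force'].round(1)); print(rel(.5038+.044*.988,.014-.044*.1546,.068,2.9864))
```

```text
75.525 [0.50444883 0.01478319 0.07000734] 0.0002972053678125719 [ 0.6 -0.5  0.4]
[-0.0435, -0.0008, 0.002, -0.02, 0.02, -0.04]
```

Call:
servo_tool(
  commands=[-0.015,-0.001,0.002,0,0,0,0,-0.025,-0.001,0.002,0,0,0,0,-0.034,-0.001,0.002,0,0,0,0,-0.042,-0.001,0.002,0,0,0,0,-0.046,-0.001,0.002,0,0,0,0,-0.046,-0.001,0.002,0,0,0,0],
)

```text
time: 76.28
tool_pos: [0.5445, 0.0073, 0.0658]
ee_rot: [-3.141, -0.014, 2.986]
wrist_force: [-13.0, 1.7, 8.7]
width: 0.0003
finger_force: 6.6
```

Call:
servo_tool(
  commands=[-0.004,0,0,0,0,0,0,-0.006,0,0,0,0,0,0,-0.006,0,0,0,0,0,0],
)

```text
time: 76.65
tool_pos: [0.5449, 0.0072, 0.0658]
ee_rot: [-3.14, -0.027, 2.986]
wrist_force: [-26.4, 2.3, 18.0]
width: 0.0003
finger_force: 13.2
```

Call:
servo_tool(
  commands=[0.02,0,0,0,0,0,0,0.05,0,-0.02,0,0,0,0,0.05,0.03,-0.08,0,0,0,0,0.05,0.08,-0.13,0,0,0,0,0.05,0.1,-0.13,0,0,0,0,0.05,0.1,-0.13,0,0,0,0,0.05,0.1,-0.13,0,0,0,0],
)

```text
time: 77.53
tool_pos: [0.5209, 0.1117, 0.1952]
ee_rot: [-3.14, -0.004, 2.985]
wrist_force: [-0.1, 0.4, 0.2]
width: 0.0004
finger_force: 0.0
```

Run:
```python
from h import *
o,T=tool(); print(o['time'],o['tool_pos'],o['wrist_force'].round(1))
s=shot('wrist'); b1=np.array([.609,.1362]);ex=np.array([.988,-.1546]);ey=np.array([.1546,.988])
for b in((.6208,.2113),(.609,.1362),(.5972,.0611)): print(labelpos(s,b))
c=np.r_[b1-.038*ex-.137*ey,.037]; u=proj(s,c)[0].astype(int); print(u)
for k in(-.011,0,.011): print(k,proj(s,np.r_[b1+(-.038+k)*ex-.137*ey,.073])[0].round(1))
im=s['img']; cv2.imwrite('pics/w22.png',im)
q=shot('scene')['img']; out=np.hstack([cv2.resize(im,(400,300)),cv2.resize(im[max(0,u[1]-45):u[1]+45,max(0,u[0]-60):u[0]+60],(400,300),interpolation=cv2.INTER_CUBIC)])
out=np.vstack([out,cv2.resize(q[190:410,230:500],(368,300)) if 0 else np.hstack([cv2.resize(q[190:410,230:523],(400,300)),cv2.resize(q[190:280,250:370],(400,300))])])
cv2.imwrite('pics/fin.png',out)
```

```text
77.525 [0.52092406 0.11165287 0.19522132] [-0.1  0.4  0.2]
(array([-0.0041694 ,  0.00061597,  0.063     ]), (33.79038619995117, 51.55382537841797), 4.899092197418213)
(array([-0.01492016,  0.00304663,  0.063     ]), (27.0, 30.0), 90.0)
(array([-0.01533814,  0.00042559,  0.063     ]), (27.0, 32.0), 90.0)
[173 244]
-0.011 [161.  246.9]
0 [162.  258.7]
0.011 [163.  270.2]
```

View pics/fin.png

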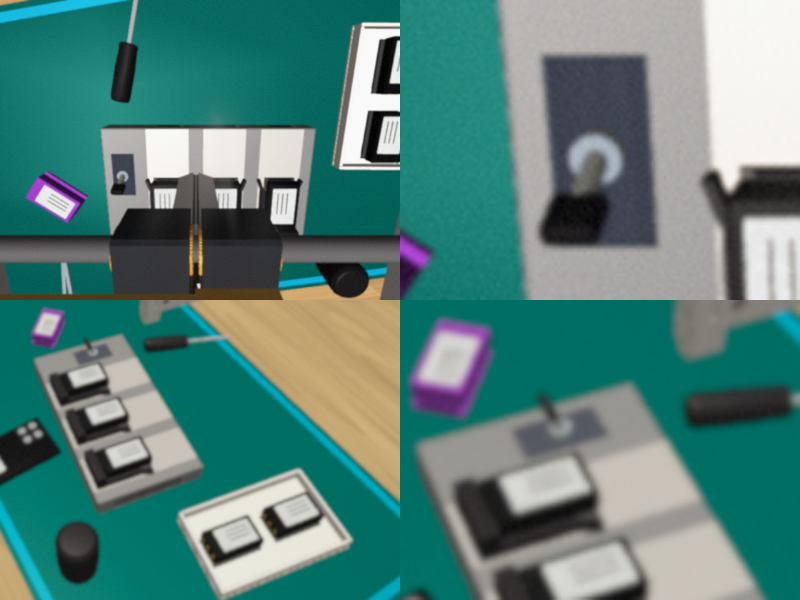

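The toggle leans to the back (tip near row 270, where the full-on position is predicted). All three packs are home, both charged packs lie flat in the tray, and the arm is clear. Handing in.

```bash
python3 -c "
from bench import close_job
print(close_job())"
```

```text
the job is handed in; nothing more can be done
None
```

The job is handed in: both charged packs lie flat in the tray, the three empty packs are home on their own bays, each held against a light pull, and the charger toggle is pushed back against its stop. I touched neither the bystanders nor the look-alikes, and the call returned no verdict on the result.

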